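Pack the nail-gem tins into the travel tube and lock it

ROBOT

A 7-joint arm with a two-finger parallel gripper is mounted at the origin on the work surface. World frame = base frame: x ahead of the robot, y to its left, z up, the work surface at z = 0. Lengths are in m, angles in rad, forces in N, time in s.
With the tool pointing down it reaches from about 0.425 to 0.95 m from the base axis. Payload 16.7 kg.
Tool frame: the origin (TCP) lies between the finger pads; the fingertips stand 17 mm ahead of it and the grasp point (between the pads) lies 2 mm behind it; z points along the fingers, y is the line along which they close (so a half turn about z gives the same grasp; the last joint's range is limited). The gripper opens to 94 mm and grips with 3 to 60 N. Pads are 16 mm wide; open, the fingers measure 119 mm over their backs; the gripper's body (75 mm by 177 mm) begins 78 mm behind the grasp point.
Start: joints at [-1.292, 0.426, 0.074, 1.606, -0.034, 1.111, -0.067], TCP at [0.28, 0.614, 0.222] pointing down, gripper open.
Joint ranges: [-2.85, 2.85], [-0.5, 2.14], [-1.23, 1.37], [0.21, 2.46], [-1.02, 4.16], [0.16, 2.05], [-2.73, 2.73]. Speed limits (rad/s): [1.89, 1.89, 2.39, 2.39, 3.01, 3.01, 3.01].

INTERFACE

Orientations are given as a 3x3 rotation matrix whose columns are the frame's x, y, z axes.
In Python, from workcell import env gives the robot as it stands.
- The arm moves only by the tool move_arm, never from a script. Its argument "commands" is a list of rows, each a list of 7 numbers: the shift along the world's x, y, z normalised to -1 to 1, where 1 is 30 mm, then the turn, a rotation vector about the world's x, y, z normalised to -1 to 1, where 1 is 5 degrees, then the opening, from 0 (shut) to 1 (fully open). In form: [[x, y, z, ax, ay, az, grip], ...]. A call has 1 to 5 rows; each row shifts and turns the commanded pose from where the row before left it; what a row does not reach is not made up. A row lasts 1/10 s, in which the tool goes at most 50 mm and 8.59 degrees, less where a joint would pass 70% of its speed; a pose out of reach is approached as far as the arm can. A call with a number of a shift or a turn outside -1 to 1 is refused whole. A call with a gripper value outside its range is refused whole. The fingers move at their own pace and stop on an object; the grip force is fixed at half the most. Time passes only in rows, so rows that do not move let the fingers close. It gives the time, the measured TCP pose, the force, the opening and the grip force at its end, in the units of the state.
- env.read_state(): the state, without advancing time (a new reading comes with each control period).
- env.read_camera(name): name is "scene" or "top" or "wrist"; returns the picture (420x560x3 uint8, blue, green, red); there is no depth.
- env.get_calibration(name): a dict with "fov_y" (degrees; the focal length in pixels is half the picture's height over the tangent of half this angle, whatever the lens; pixels are square), "cx", "cy" (the principal point, pixels), "rvec" (rotation vector, rad) and "tvec" (3), from world to camera coordinates, as OpenCV has them. Camera axes: x right, y down, z forward; pixel columns grow to the right and rows downward; lengths in m; the calibration is good to about 2 mm. A picture is of the moment at which its call begins: read the wrist's pose just before it. get_calibration takes no time and is no camera call; for the wrist camera it gives the pose at the moment of the call.
- env.sign_off(): hands the job in; it is judged then, once.
The state is a dict: "time": time; "joints": joint angles; "joint_vel": joint speeds; "joint_efforts": joint torques, N m; "position": TCP position; "tcp_rot": TCP orientation; "contact_force": force on the tool from outside, world axes, zero at the start; "torque": the same for the moment, N m; "gripper_width": finger opening in m; "grip_force": force on a finger pad.
Only numpy, scipy, OpenCV 4.12 (cv2) and the standard library are available. Lean on these libraries where they do the work, as an engineer would, in place of code of your own. Each camera call takes 0.05 s, during which the arm holds its last target. There are 200 camera calls.

TASK

Get the nail-gem tins ready for travel: slide the lock gate on top of the upright clear tube fully open to its stop, put every tin from the tray into the tube, then use the packing rod to push the stack down until the tube's sliding floor is fully home. Stand the rod upright back on its marble coaster and slide the gate fully shut to its other stop over the tins. Leave the polish bottles, cuticle pusher and other things where they are.

Things in the scene. Friction and masses are not known exactly. Their poses are not given: they have to be found in the camera images.
- tin0: small plain aluminium cylindrical tin, 32 mm diameter, 24 mm tall, about 30 g, standing upright in the tray. Origin at the centre of its underside, z up along its axis. May be absent (3 to 5 of the five tins are there).
- tin1: small plain aluminium cylindrical tin, 32 mm diameter, 24 mm tall, about 30 g, standing upright in the tray. Origin at the centre of its underside, z up along its axis. May be absent (3 to 5 of the five tins are there).
- tin2: small plain aluminium cylindrical tin, 32 mm diameter, 24 mm tall, about 30 g, standing upright in the tray. Origin at the centre of its underside, z up along its axis. May be absent (3 to 5 of the five tins are there).
- tin3: small plain aluminium cylindrical tin, 32 mm diameter, 24 mm tall, about 30 g, standing upright in the tray. Origin at the centre of its underside, z up along its axis. May be absent (3 to 5 of the five tins are there).
- tin4: small plain aluminium cylindrical tin, 32 mm diameter, 24 mm tall, about 30 g, standing upright in the tray. Origin at the centre of its underside, z up along its axis. May be absent (3 to 5 of the five tins are there).
- tray: fixed white low open tray, 260 mm (its x) by 400 mm (its y), 4 mm floor, walls 4 mm thick and 12 mm high overall, to the right of the robot, tins in it. Origin under its centre.
- tube: fixed travel tube: upright clear tube (bore 38 mm, outside 46 mm diameter) on a white base, a slot down its +x side. Two level aluminium rails at mouth height, 64 mm across in its x over their outsides, run from -30 to +98 mm along its own y, on a post at the +y end; the lock gate slides on them. Origin on the table under the bore axis; z up, +y is the way the gate opens.
- tube_mouth (a point): centre of the tube's mouth, at the upper rim, on the bore axis, 148 mm above the table; axes as the tube's.
- gate (a joint): lock gate position in m along the tube's +y: 0 is fully shut over the mouth (stop), 0.052 is fully open (stop); starts somewhere from 0 to 0.014. Stays where left; moves against about 2 N of friction. It is a steel plate 64 x 50 mm, 4 mm thick, its top 4.5 mm above the mouth; it physically blocks the mouth.
- gate_grip (a point): top centre of the gate's upright black grip tab: 26 mm wide in the tube's x, 10 mm thick in the tube's y, 26 mm high above the gate plate. It sits 12 mm to the +y side of the plate's centre, so 12 mm + gate value to the +y side of the bore axis. Moves with the gate.
- follower (a joint): how far the tube's sliding floor has been pushed down, m: starts 0 to 0.005 (raised), 0.024 is fully home (stop). Held by about 6 N of friction, so it stays where it is left and the tins' weight does not move it. When home its top is 130 mm below the mouth; at 0 it is 106 mm below. A black pointer sticks out through the slot on the tube's +x side.
- follower_top (a point): centre of the top face of the sliding floor, on the bore axis.
- rod: packing rod, standing upright on the coaster, about 140 g, 135 mm long: steel foot disc 30 mm diameter 12 mm thick at the bottom, steel stem 12 mm diameter, round wooden handle 19 mm diameter from 77 to 135 mm above the foot's underside. Origin at the centre of the foot's underside, z up along the rod.
- coaster: fixed round marble coaster, 80 mm diameter, 8 mm thick, near side of the table between robot and tube. Origin at the centre of its underside.
- polish0: loose nail polish bottle in the tray, body 28 mm square, 74 mm tall with its black cap; bystander. Origin at the centre of its underside.
- polish1: loose nail polish bottle like the other, in the tray; bystander. Origin at the centre of its underside.
- pusher: loose metal cuticle pusher, 8 mm thick and 125 mm long along its y, lying along the tray's far wall; bystander. Origin under the middle of its shaft.
- cream: loose white cream jar 60 mm diameter, 50 mm tall, behind the task's things; bystander. Origin at the centre of its underside.
- perfume: loose perfume bottle 40 mm diameter, 90 mm tall, behind the tray; bystander. Origin at the centre of its underside.
- buffer: loose grey nail buffer block 95 x 26 x 26 mm, at the left; bystander. Origin at the centre of its underside.
Things that resemble listed ones, but are neither listed nor needed, are in the scene too. Leave any blue look-alike of the tin1 alone.

How it is judged:
On the way, in this order (a step that is already met when the one before it is completed fails the run):
1. the gate is slid fully open to its stop (within 2.5 mm) (value of joint gate above 0.0495 m), for 0.2 s.
2. every tin is in the tube, its underside below the mouth (horizontal distance between each of tin0, tin1, tin2, tin3, tin4 and tube_mouth below 0.009 m and z of tin0 in the frame of tube between 0 and 0.145 m and z of tin1 in the frame of tube between 0 and 0.145 m and z of tin2 in the frame of tube between 0 and 0.145 m and z of tin3 in the frame of tube between 0 and 0.145 m and z of tin4 in the frame of tube between 0 and 0.145 m), for 0.3 s.
3. the sliding floor is pushed fully home (within 1.5 mm) with the rod's foot inside the tube (value of joint follower above 0.0225 m and horizontal distance between rod and tube_mouth below 0.012 m and z of rod in the frame of tube below 0.145 m), for 0.2 s.
At the end, for the whole second after the job is handed in: every tin is inside the tube, the sliding floor is fully home (within 1.5 mm), the gate is fully shut (within 2.5 mm), and the rod stands upright at rest on the coaster, its centre within 28 mm of the coaster's centre (all of step 2 and value of joint follower above 0.0225 m and value of joint gate below 0.0025 m and horizontal distance between rod and coaster below 0.028 m and angle between rod's own z axis and vertical below 0.12 rad and z of rod in the frame of coaster between 0.004 and 0.012 m and linear speed of rod below 0.02 m/s); the robot touches nothing.
It fails at once if a nail polish bottle is shoved more than 4 cm from its place or knocked over (distance of any of polish0, polish1 from where it was at the start of the episode above 0.04 m or angle between any of polish0, polish1's own z axis and vertical above 0.7 rad).
It fails at once if the cuticle pusher or the nail buffer is shoved more than 4 cm from its place (distance of any of pusher, buffer from where it was at the start of the episode above 0.04 m).
It fails at once if the cream jar or the perfume bottle is shoved more than 4 cm from its place or knocked over (distance of any of cream, perfume from where it was at the start of the episode above 0.04 m or angle between any of cream, perfume's own z axis and vertical above 0.7 rad).
Of tin0, tin1, tin2, tin3, tin4 only 3 to 5 are there at a start; the rules pass over those that are not, and their reading is None.
At some moment in a run one of tin0, tin1, tin2, tin3, tin4 may be knocked a few centimetres aside while the robot is not near it.
It also fails if it takes over 210 s, if anything falls off the work surface, if the arm or the gripper's body presses on something with over 40 N, if the wrist force passes 120 N, or if a joint passes its speed limit or range.

## Working session

There is one attempt and no reset: what is moved stays moved. The work goes in short steps, Python scripts to look and compute and a tool call to move; the robot and the scene stay as the last step left them, time stands still between calls to the robot, and variables do not carry over. Pictures are saved under pics/ and viewed, at most 14 in all, crops included, and the job is handed in when it is done.

Besides the shell and the picture viewer there is one more tool, called after "Emit:" as name([rows], argument=value, ...), one row to a line, values as JSON. move_arm: Moves the arm, as the interface text tells. Its arguments: {"type":"object","properties":{"commands":{"type":"array"}},"required":["commands"]}

```bash
ls; mkdir -p pics
cat > h.py <<'E'
import numpy as np, cv2
from workcell import env
def K(c):
    f=210/np.tan(np.radians(c["fov_y"])/2); return np.array([[f,0,c["cx"]],[0,f,c["cy"]],[0,0,1]])
def ray(name,u,v,z,c=None):
    c=c or env.get_calibration(name); R=cv2.Rodrigues(np.array(c["rvec"],float))[0]; t=np.array(c["tvec"],float).ravel()
    o=-R.T@t; d=R.T@np.linalg.inv(K(c))@[u,v,1]; return o+d*(z-o[2])/d[2]
def proj(name,p,c=None):
    c=c or env.get_calibration(name); return cv2.projectPoints(np.array(p,float).reshape(-1,1,3),np.array(c["rvec"],float),np.array(c["tvec"],float),K(c),None)[0].reshape(-1,2)
E
python3 - <<'E'
from h import *
for n in("scene","top","wrist"):
    cv2.imwrite(f"pics/{n}0.png",env.read_camera(n)); c=env.get_calibration(n); print(n,c)
print(env.read_state())
E
```

```text
pics
scene {'fov_y': 48.10105707564969, 'cx': 274.71118686708496, 'cy': 211.8486624811158, 'rvec': array([ 2.12817598,  0.4825875 , -0.28887302]), 'tvec': array([-0.51914472, -0.0470817 ,  1.67539193])}
top {'fov_y': 50.35388635913231, 'cx': 282.04883719892473, 'cy': 204.10279413644759, 'rvec': array([ 2.1314831 , -2.15664041,  0.14784794]), 'tvec': array([-0.00375218,  0.5752203 ,  1.13643415])}
wrist {'fov_y': 69.80696393688531, 'cx': 283.7174924789402, 'cy': 207.12246385173603, 'rvec': array([-2.44432208, -1.57338128, -0.21138645]), 'tvec': array([-0.67564963, -0.02861117,  0.39185236])}
{'time': 0.15, 'joints': array([-1.29249301,  0.42661458,  0.07381991,  1.60639611, -0.03406359,
        1.11075292, -0.06709848]), 'joint_vel': array([ 0.0003126 , -0.00164332,  0.00057628, -0.0039982 , -0.0010933 ,
        0.00041561,  0.000624  ]), 'joint_efforts': array([ 5.42637645e-03, -9.36269045e+01,  3.67073759e+00, -4.54428220e+01,
       -4.85725072e-02,  1.79921987e-02,  8.54534755e-05]), 'position': array([0.27993064, 0.61391394, 0.22194608]), 'tcp_rot': array([[-9.09887887e-01,  4.14854118e-01, -3.07345228e-04],
       [ 4.14854225e-01,  9.09887484e-01, -8.59947001e-04],
       [-7.71029780e-05, -9.09958826e-04, -9.99999583e-01]]), 'contact_force': array([ 0.37964469,  0.39633544, -0.3517952 ]), 'torque': array([ 0.00706186, -0.00256849,  0.02467578]), 'grip_force': 0.0, 'gripper_width': 0.0939893383446212}
```

View pics/top0.png

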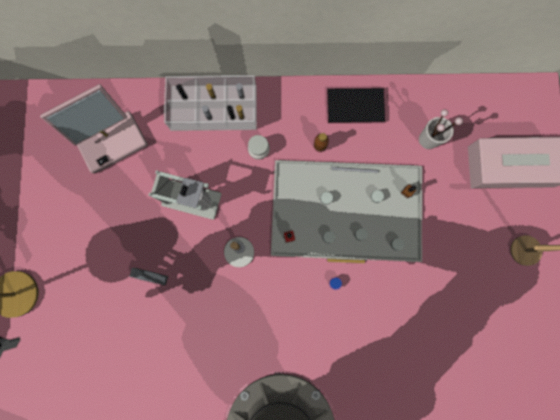

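View pics/scene0.png

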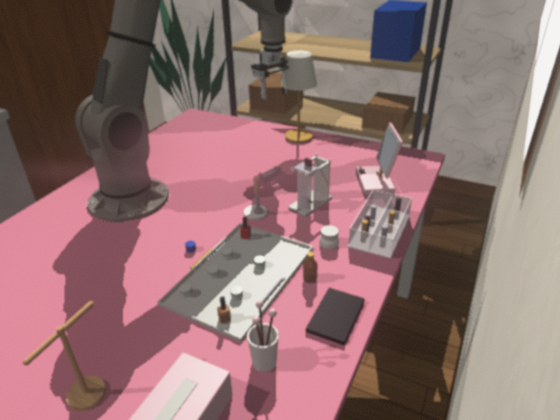

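Top view: five tins stand in the tray at about (326,197), (377,196), (328,236), (361,235) and (396,243). The blue look-alike is outside the tray at (336,283). The tube is at (185,194), the rod on its coaster at (238,250), and the polish bottles at (289,236) and (410,190). I'll confirm these in enlarged crops.

Run:
```python
from h import *
im=cv2.imread("pics/top0.png")
cv2.imwrite("pics/c1.png",cv2.resize(im[150:300,130:290],None,fx=5,fy=4 if 0 else 5,interpolation=cv2.INTER_CUBIC)[:600])
a=cv2.resize(im[155:270,265:430],None,fx=4.8,fy=4.8,interpolation=cv2.INTER_CUBIC)
cv2.imwrite("pics/c2.png",cv2.convertScaleAbs(a,alpha=1.2))
print(a.shape)
```

```text
(552, 792, 3)
```

View pics/c1.png

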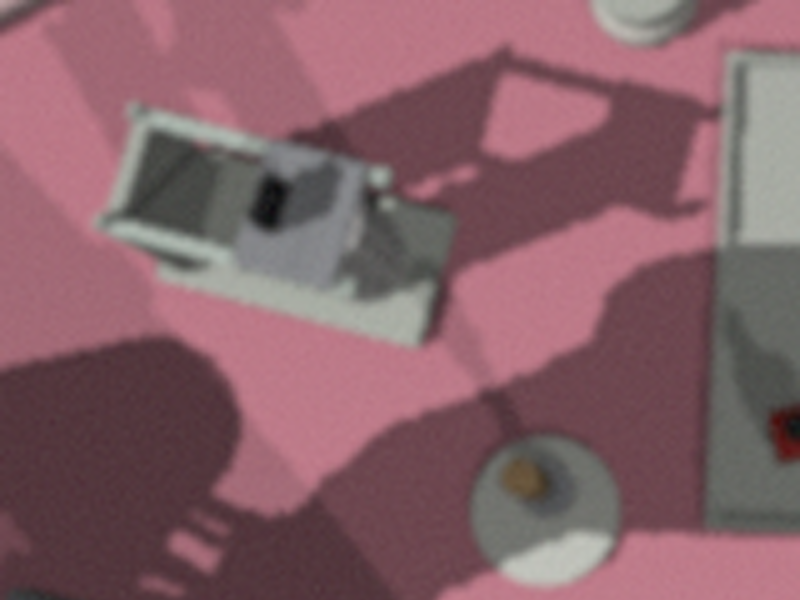

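View pics/c2.png

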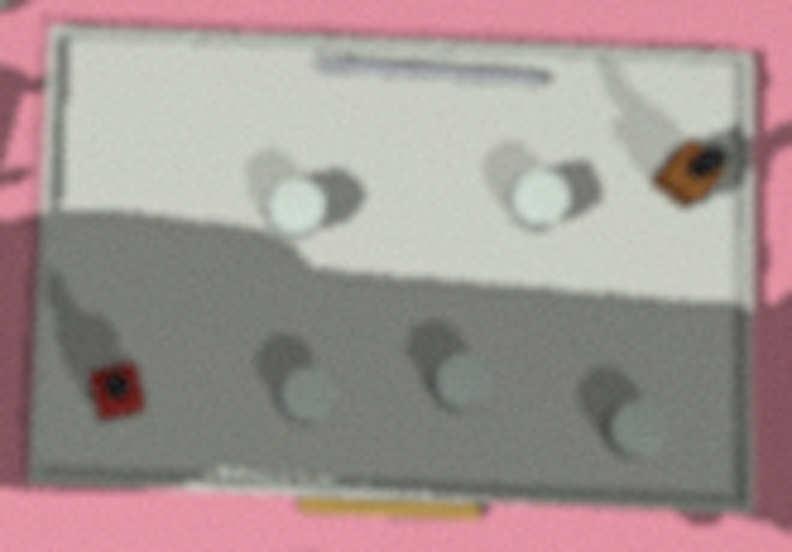

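Run:
```python
from h import *
np.set_printoptions(precision=4,suppress=True)
s=lambda p,k,o:[(p[0]+.5)/k-.5+o[0],(p[1]+.5)/k-.5+o[1]]
A=lambda p,z:ray("top",*s(p,5,(130,150)),z)
B=lambda p,z:ray("top",*s(p,4.8,(265,155)),z)
c=env.get_calibration("top");R=cv2.Rodrigues(c["rvec"])[0];print("cam",-R.T@c["tvec"])
g=[A(p,.1525) for p in[(268,143),(370,160),(338,290),(235,265)]];print("gate",np.array(g),np.mean(g,0))
r=np.array([A(p,.148) for p in[(140,108),(385,172),(347,288),(100,222)]]);print("rails",r)
for i,j in((1,0),(2,3)): d=r[j]-r[i];print("yaw of y",np.degrees(np.arctan2(d[1],d[0])),np.linalg.norm(d))
print("rod",A((524,473),.143),"coaster",A((545,510),.008))
for p in[(297,206),(541,196),(308,394),(465,381),(638,429)]:print("tin",B(p,.028))
for p in[(120,384),(708,160)]:print("polish top",B(p,.074))
for p in[(48,28),(757,55),(745,505),(30,485)]:print("tray",B(p,.012))
print("blue",ray("top",336,283,.02))
```

```text
cam [ 0.4065 -0.0165  1.207 ]
gate [[0.625  0.2263 0.1525]
 [0.6161 0.177  0.1525]
 [0.5531 0.1914 0.1525]
 [0.5658 0.2409 0.1525]] [0.59   0.2089 0.1525]
rails [[0.644  0.2899 0.148 ]
 [0.611  0.1705 0.148 ]
 [0.5546 0.188  0.148 ]
 [0.5882 0.3076 0.148 ]]
yaw of y 74.51568220600348 0.12390030601998882
yaw of y 74.33264247016356 0.12421248181416711
rod [0.4655 0.1033 0.143 ] coaster [0.4531 0.1072 0.008 ]
tin [ 0.5934 -0.1293  0.028 ]
tin [ 0.5973 -0.2651  0.028 ]
tin [ 0.4888 -0.1327  0.028 ]
tin [ 0.4949 -0.2191  0.028 ]
tin [ 0.4675 -0.3127  0.028 ]
polish top [ 0.492 -0.029  0.074]
polish top [ 0.6083 -0.3455  0.074 ]
tray [0.7006 0.0087 0.012 ]
tray [ 0.6796 -0.3945  0.012 ]
tray [ 0.4258 -0.3737  0.012 ]
tray [0.4413 0.021  0.012 ]
blue [ 0.368  -0.1492  0.02  ]
```

Emit:
move_arm([
  [0,-1,0.5,0,0,0.36,1],
  [0,-1,0.5,0,0,0.36,1],
  [0,-1,0.5,0,0,0.36,1],
  [0.5,-1,0.5,0,0,0.36,1],
  [1,-1,0.5,0,0,0.36,1],
])

```text
time: 0.65
position: [0.3236, 0.4634, 0.2981]
tcp_rot: [[-0.965, 0.263, -0.001], [0.263, 0.965, 0.0], [0.001, 0.0, -1.0]]
contact_force: [1.2, 0.3, 0.5]
gripper_width: 0.0936
grip_force: 0.0
```

Emit:
move_arm([
  [1,-1,0.5,0,0,0,0.6],
  [1,-1,0.5,0,0,0,0.6],
  [1,-1,0,0,0,0,0.6],
  [1,-1,0,0,0,0,0.6],
  [1,-1,0,0,0,0,0.6],
])

```text
time: 1.15
position: [0.476, 0.3126, 0.3276]
tcp_rot: [[-0.964, 0.267, 0.0], [0.267, 0.964, 0.0], [0.0, 0.0, -1.0]]
contact_force: [0.6, 0.6, -0.6]
gripper_width: 0.0582
grip_force: 0.0
```

Emit:
move_arm([
  [1,-0.6,0,0,0,0,0.6],
  [1,-0.5,0,0,0,0,0.6],
  [1,-0.4,0,0,0,0,0.6],
  [0.6,-0.4,0,0,0,0,0.6],
  [0,0,0,0,0,0,0.6],
])

```text
time: 1.65
position: [0.585, 0.2546, 0.3268]
tcp_rot: [[-0.963, 0.271, -0.0], [0.271, 0.963, -0.002], [-0.0, -0.002, -1.0]]
contact_force: [-1.2, -0.4, 0.0]
gripper_width: 0.0568
grip_force: 0.0
```

Run:
```python
from h import *
np.set_printoptions(precision=4,suppress=True)
s=env.read_state(); print(s["position"],s["tcp_rot"],s["gripper_width"],s["time"])
c=env.get_calibration("wrist");R=cv2.Rodrigues(c["rvec"])[0];print("cam",-R.T@c["tvec"],R)
im=env.read_camera("wrist");cv2.imwrite("pics/w1.png",cv2.resize(im,None,fx=1.4,fy=1.4,interpolation=cv2.INTER_CUBIC))
```

```text
[0.585  0.2546 0.3268] [[-0.9626  0.2711 -0.0001]
 [ 0.2711  0.9626 -0.0017]
 [-0.0004 -0.0017 -1.    ]] 0.05681359310459541 1.65
cam [0.5113 0.2769 0.4892] [[ 0.2704  0.9627 -0.0021]
 [ 0.9281 -0.2601  0.2663]
 [ 0.2558 -0.074  -0.9639]]
```

View pics/w1.png

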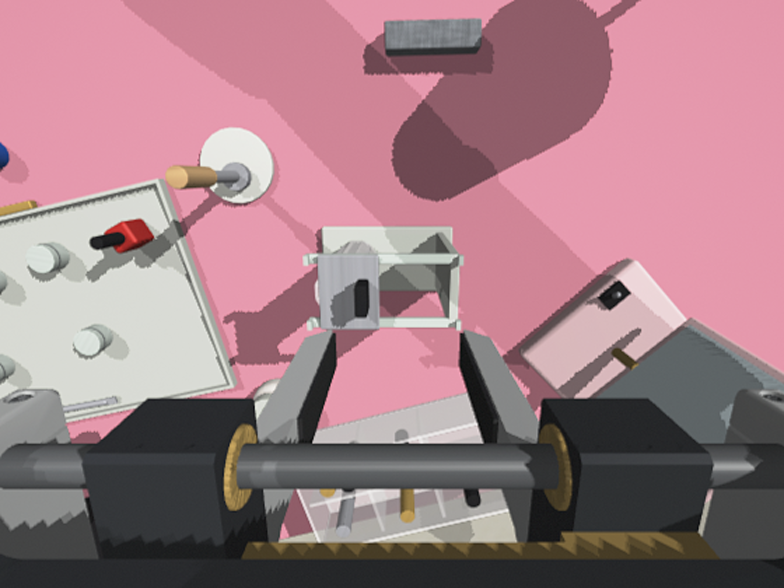

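The wrist view shows the gate plate around (349,292) with its black tab at (362,299), the rails level in the picture (so the tool yaw matches the tube), and the rod at (205,178) on its coaster. I'll enlarge the tube.

Run:
```python
from h import *
im=cv2.imread("pics/w1.png")
cv2.imwrite("pics/w1c.png",cv2.resize(im[215:345,290:480],None,fx=4.2,fy=4.2,interpolation=cv2.INTER_CUBIC))
```

```text
(no output)
```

View pics/w1c.png

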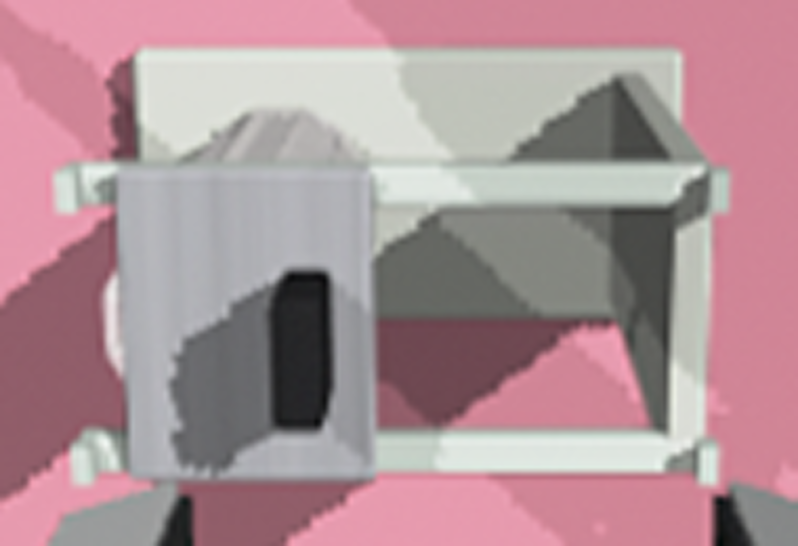

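Run:
```python
from h import *
np.set_printoptions(precision=4,suppress=True)
W=lambda p,z:ray("wrist",*(((np.array(p)+.5)/4.2+[290,215]+0)/1.4-.5),z)
g=np.array([W(p,.1525) for p in[(118,172),(370,168),(374,480),(132,480)]]);print(g,g.mean(0))
for a,b in((0,1),(3,2),(0,3),(1,2)): d=g[b]-g[a];print(np.degrees(np.arctan2(d[1],d[0])),np.linalg.norm(d))
print("tab base",W((302,430),.1525),"tab top c",W((303,350),.1785))
for z in(.148,.1525,.14):
  r=np.array([W(p,z) for p in[(55,190),(728,190),(718,464),(73,464)]]);print(z,r,r.mean(0),np.linalg.norm(r[1]-r[0]),np.linalg.norm(r[2]-r[3]))
V=lambda p,z:ray("wrist",*((np.array(p)+.5)/1.4-.5),z)
print("rodtop",V((177,177),.143),"coaster",V((237,166),.008))
for p in((49,256),(93,338)):print("tin",V(p,.028))
```

```text
[[0.5539 0.1982 0.1525]
 [0.5662 0.2453 0.1525]
 [0.6279 0.2281 0.1525]
 [0.6148 0.1808 0.1525]] [0.5907 0.2131 0.1525]
75.33500861400331 0.048682709065334166
74.43057072869176 0.049034237091296964
-15.913779912331265 0.0632964930016176
-15.58983817435336 0.06406379895670908
tab base [0.6138 0.2171 0.1525] tab top c [0.591  0.2265 0.1785]
0.148 [[0.5546 0.1841 0.148 ]
 [0.59   0.3112 0.148 ]
 [0.6451 0.2962 0.148 ]
 [0.6096 0.169  0.148 ]] [0.5998 0.2401 0.148 ] 0.1320335053625562 0.13206320637999377
0.1525 [[0.554  0.1853 0.1525]
 [0.589  0.3108 0.1525]
 [0.6433 0.296  0.1525]
 [0.6083 0.1704 0.1525]] [0.5986 0.2406 0.1525] 0.13029285647412617 0.13032216593153623
0.14 [[0.5556 0.1819 0.14  ]
 [0.5919 0.312  0.14  ]
 [0.6482 0.2966 0.14  ]
 [0.612  0.1664 0.14  ]] [0.6019 0.2392 0.14  ] 0.13512799227532077 0.1351583893994738
rodtop [0.465  0.1083 0.143 ] coaster [0.4543 0.1102 0.008 ]
tin [ 0.4902 -0.1195  0.028 ]
tin [ 0.5924 -0.1166  0.028 ]
```

Emit:
move_arm([
  [0.23,-1,-0.5,0,0,0,0.5],
  [0,0,-1,0,0,0,0.5],
  [0,0,-1,0,0,0,0.5],
  [0,0,-1,0,0,0,0.5],
  [0,0,-0.7,0,0,0,0.5],
])

```text
time: 2.2
position: [0.5883, 0.2279, 0.1996]
tcp_rot: [[-0.964, 0.266, -0.002], [0.266, 0.964, -0.0], [0.002, -0.001, -1.0]]
contact_force: [-0.1, -0.5, -0.2]
gripper_width: 0.047
grip_force: 0.0
```

Emit:
move_arm([
  [0,0,-0.5,0,0,0,0.5],
  [0,0,-0.43,0,0,0,0.5],
  [0,0,0,0,0,0,0],
  [0,0,0,0,0,0,0],
  [0,0,0,0,0,0,0],
])

```text
time: 2.7
position: [0.5904, 0.2274, 0.1746]
tcp_rot: [[-0.964, 0.267, 0.001], [0.267, 0.964, 0.001], [-0.001, 0.001, -1.0]]
contact_force: [-0.1, 0.1, 0.3]
gripper_width: 0.0267
grip_force: 0.0
```

Emit:
move_arm([
  [0,0,0,0,0,0,0],
  [0,0,0,0,0,0,0],
  [0,0,0,0,0,0,0],
])

```text
time: 3.0
position: [0.5902, 0.2269, 0.1742]
tcp_rot: [[-0.963, 0.268, 0.001], [0.268, 0.963, 0.0], [-0.001, 0.0, -1.0]]
contact_force: [-1.9, -1.3, 5.5]
gripper_width: 0.0098
grip_force: 30.0
```

Emit:
move_arm([
  [0.089,0.321,0,0,0,0,0],
  [0.089,0.321,0,0,0,0,0],
  [0.089,0.321,0,0,0,0,0],
  [0.089,0.321,0,0,0,0,0],
  [0,0,0,0,0,0,0],
])

```text
time: 3.5
position: [0.6015, 0.2671, 0.1742]
tcp_rot: [[-0.964, 0.267, 0.002], [0.267, 0.964, 0.001], [-0.001, 0.001, -1.0]]
contact_force: [0.7, 1.2, 5.2]
gripper_width: 0.0097
grip_force: 30.0
```

Emit:
move_arm([
  [0.036,0.128,0,0,0,0,0],
  [0.036,0.128,0,0,0,0,0],
  [0,0,0,0,0,0,0],
  [0,0,0,0,0,0,0],
])

```text
time: 3.9
position: [0.6019, 0.268, 0.1739]
tcp_rot: [[-0.963, 0.271, -0.004], [0.271, 0.963, -0.006], [0.002, -0.007, -1.0]]
contact_force: [-15.8, -26.2, 23.2]
gripper_width: 0.0095
grip_force: 30.0
```

Emit:
move_arm([
  [-0.05,-0.17,0,0,0,0,0],
  [0,0,0,0,0,0,0],
  [0,0,0,0,0,0,0.35],
  [0,0,0,0,0,0,0.35],
  [0,0,0,0,0,0,0.35],
])

```text
time: 4.4
position: [0.6011, 0.2686, 0.1734]
tcp_rot: [[-0.964, 0.267, -0.0], [0.267, 0.964, -0.0], [0.0, -0.0, -1.0]]
contact_force: [-0.6, 0.1, 0.2]
gripper_width: 0.0301
grip_force: 0.0
```

Emit:
move_arm([
  [0,0,0.5,0,0,0,0.45],
  [0,0,1,0,0,0,0.5],
  [0,0,1,0,0,0,0.55],
  [0,-0.5,1,0,0,-0.5,0.55],
  [0,-1,0.8,0,0,-1,0.55],
])

```text
time: 4.9
position: [0.6011, 0.2251, 0.3052]
tcp_rot: [[-0.921, 0.389, 0.001], [0.389, 0.921, 0.002], [-0.0, 0.002, -1.0]]
contact_force: [0.1, -0.4, -0.9]
gripper_width: 0.0519
grip_force: 0.0
```

Emit:
move_arm([
  [0,-1,0,0,0,-1,0.55],
  [0,-1,0,0,0,-1,0.55],
  [0,-1,0,0,0,-1,0.55],
  [0,-1,0,0,0,-1,0.55],
  [0,-1,0,0,0,-1,0.55],
])

```text
time: 5.4
position: [0.6012, 0.0721, 0.3038]
tcp_rot: [[-0.666, 0.746, 0.001], [0.746, 0.666, 0.001], [-0.0, 0.001, -1.0]]
contact_force: [0.2, -0.5, -0.3]
gripper_width: 0.0519
grip_force: 0.0
```

Emit:
move_arm([
  [-0.3,-1,0,0,0,-1,0.55],
  [-0.5,-1,0,0,0,-1,0.55],
  [-0.5,-1,0,0,0,-1,0.55],
  [-0.5,-1,0,0,0,-1,0.55],
  [-0.5,-1,0,0,0,-1,0.55],
])

```text
time: 5.9
position: [0.5316, -0.0779, 0.3036]
tcp_rot: [[-0.289, 0.957, 0.001], [0.957, 0.289, 0.001], [0.0, 0.001, -1.0]]
contact_force: [0.5, -1.1, -0.1]
gripper_width: 0.052
grip_force: 0.0
```

Emit:
move_arm([
  [0,-1,0,0,0,-1,0.55],
  [0,-1,0,0,0,-1,0.55],
  [0,-1,0,0,0,-1,0.55],
  [0,0,0,0,0,-1,0.55],
  [0,0,0,0,0,-1,0.55],
])

```text
time: 6.4
position: [0.5321, -0.1679, 0.3036]
tcp_rot: [[0.145, 0.989, 0.001], [0.989, -0.145, 0.0], [0.0, 0.001, -1.0]]
contact_force: [0.0, 0.9, 0.9]
gripper_width: 0.0514
grip_force: 0.0
```

Run:
```python
from h import *
np.set_printoptions(precision=4,suppress=True)
s=env.read_state(); print(s["position"],s["tcp_rot"],s["joints"],s["gripper_width"],s["time"])
c=env.get_calibration("wrist");np.save("w2cal.npy",c,allow_pickle=True)
im=env.read_camera("wrist");cv2.imwrite("pics/w2raw.png",im);cv2.imwrite("pics/w2.png",cv2.resize(im,None,fx=1.4,fy=1.4,interpolation=cv2.INTER_CUBIC))
```

```text
[ 0.5321 -0.1679  0.3036] [[ 0.1449  0.9894  0.0007]
 [ 0.9894 -0.1449  0.0002]
 [ 0.0003  0.0007 -1.    ]] [-0.4428  0.1962  0.7433  1.8035 -0.1428  1.1956  0.1981] 0.051448171386978735 6.4
```

View pics/w2.png

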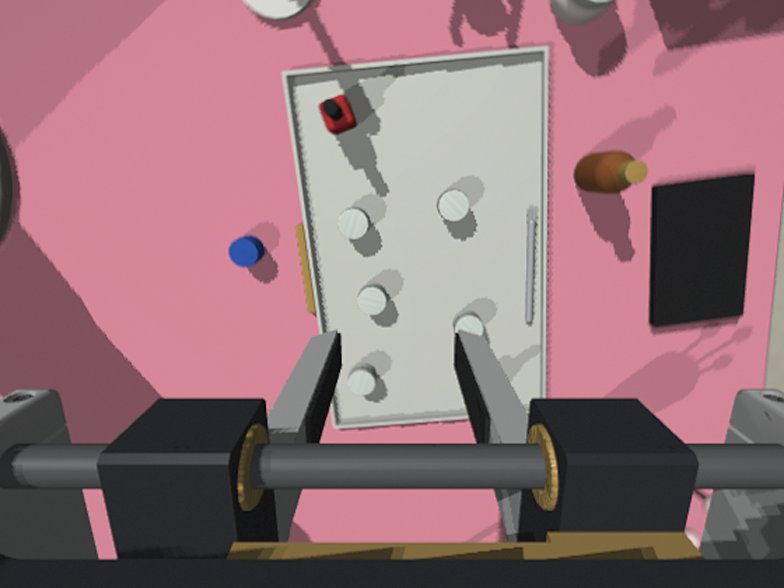

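Five tins: tops at (453,205), (353,222), (372,298), (362,379) and (469,324, half hidden behind a finger). The red polish is at (337,112) and the blue look-alike at (246,251), outside the tray and not to be touched.

Run:
```python
from h import *
np.set_printoptions(precision=4,suppress=True)
V=lambda p,z:ray("wrist",*((np.array(p)+.5)/1.4-.5),z)
for p in((453,205),(353,222),(372,298),(362,379),(469,324)):print(p,V(p,.028))
im=cv2.imread("pics/w2raw.png");g=cv2.cvtColor(im,cv2.COLOR_BGR2GRAY)
ci=cv2.HoughCircles(cv2.medianBlur(g,3)[:,180:390],cv2.HOUGH_GRADIENT,1.0,20,param1=80,param2=9,minRadius=8,maxRadius=14)
for u,v,r in ci[0]:print(u+180,v,r,V(((u+180)*1.4,v*1.4),.028))
```

```text
(453, 205) [ 0.5963 -0.1285  0.028 ]
(353, 222) [ 0.4923 -0.1303  0.028 ]
(372, 298) [ 0.4982 -0.2139  0.028 ]
(362, 379) [ 0.471  -0.3076  0.028 ]
(469, 324) [ 0.5991 -0.2594  0.028 ]
265.5 214.5 9.6 [ 0.4975 -0.2164  0.028 ]
269.5 259.5 9.6 [ 0.4914 -0.2909  0.028 ]
323.5 146.5 11.0 [ 0.5962 -0.1286  0.028 ]
261.5 171.5 10.9 [ 0.5025 -0.1508  0.028 ]
334.5 234.5 10.0 [ 0.5978 -0.2643  0.028 ]
240.5 76.5 9.6 [ 0.4962 -0.0198  0.028 ]
265.5 148.5 11.0 [ 0.5138 -0.119   0.028 ]
185.5 190.5 12.2 [ 0.386  -0.1619  0.028 ]
246.5 293.5 12.2 [ 0.4444 -0.3451  0.028 ]
185.5 169.5 13.4 [ 0.3934 -0.1314  0.028 ]
256.5 102.5 13.4 [ 0.5118 -0.0557  0.028 ]
255.5 275.5 12.2 [ 0.4646 -0.3152  0.028 ]
208.5 389.5 13.4 [ 0.3407 -0.5276  0.028 ]
229.5 248.5 13.4 [ 0.4324 -0.2629  0.028 ]
220.5 71.5 12.2 [ 0.4708 -0.0097  0.028 ]
```

Emit:
move_arm([
  [0.42,0.26,-0.8,0,0,-0.28,0.55],
  [0.42,0.26,-0.8,0,0,-0.28,0.55],
  [0.42,0.26,-0.8,0,0,-0.28,0.55],
  [0.42,0.26,-0.8,0,0,-0.28,0.55],
  [0.42,0.26,-0.8,0,0,-0.28,0.55],
])

```text
time: 6.95
position: [0.5961, -0.127, 0.1824]
tcp_rot: [[0.258, 0.966, 0.001], [0.966, -0.258, 0.001], [0.001, 0.0, -1.0]]
contact_force: [0.1, 0.2, 0.7]
gripper_width: 0.0513
grip_force: 0.0
```

Emit:
move_arm([
  [0,0,-0.7,0,0,0,0.5],
  [0,0,-0.7,0,0,0,0.5],
  [0,0,-0.6,0,0,0,0.5],
  [0,0,0,0,0,0,0.5],
])

```text
time: 7.35
position: [0.5945, -0.1271, 0.1212]
tcp_rot: [[0.257, 0.966, -0.003], [0.966, -0.257, 0.0], [-0.0, -0.003, -1.0]]
contact_force: [-1.6, -0.0, -0.4]
gripper_width: 0.0471
grip_force: 0.0
```

Run:
```python
from h import *
np.set_printoptions(precision=4,suppress=True)
s=env.read_state(); p=s["position"];R=s["tcp_rot"];print(p,s["joints"])
im=env.read_camera("wrist");cv2.imwrite("pics/w3raw.png",im)
print("tcp pix",proj("wrist",p), "pix at tin top under tcp",proj("wrist",[p[0],p[1],.028]))
cv2.imwrite("pics/w3.png",cv2.resize(im[140:340,180:400],None,fx=3,fy=3,interpolation=cv2.INTER_CUBIC))
```

```text
[ 0.5945 -0.1271  0.1212] [-0.3783  0.4994  0.6407  1.8774 -0.3768  0.8907  0.186 ]
tcp pix [[281.7069 260.8972]] pix at tin top under tcp [[282.505  215.0991]]
```

View pics/w3.png

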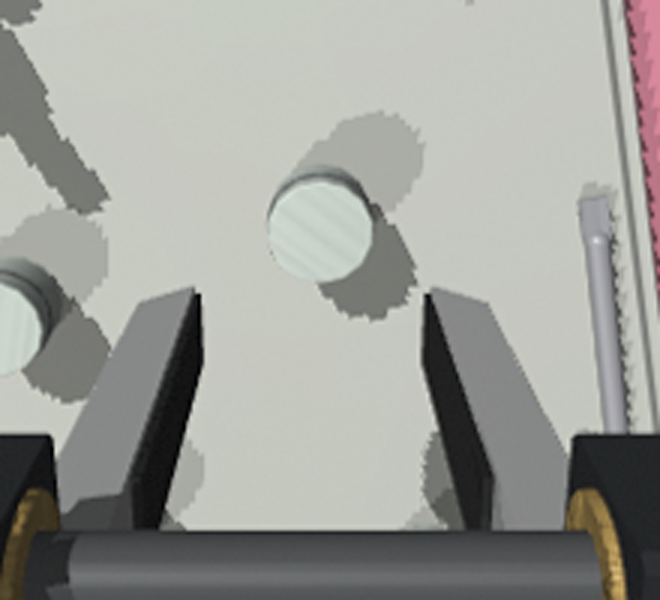

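The tin top is centred at raw (286.8,216.4) against an expected (282.5,215.1), so the shift is about +3.5 mm in x and −1.2 mm in y. Next I descend and grip.

Emit:
move_arm([
  [0.12,-0.04,-0.7,0,0,0,0.5],
  [0,0,-0.8,0,0,0,0.5],
  [0,0,-0.8,0,0,0,0.5],
  [0,0,-0.6,0,0,0,0.5],
  [0,0,0,0,0,0,0.5],
])

```text
time: 7.9
position: [0.5986, -0.1286, 0.0351]
tcp_rot: [[0.258, 0.966, -0.001], [0.966, -0.258, 0.0], [0.0, -0.002, -1.0]]
contact_force: [-0.4, -0.1, 0.4]
gripper_width: 0.047
grip_force: 0.0
```

Emit:
move_arm([
  [0,0,0,0,0,0,0],
  [0,0,0,0,0,0,0],
  [0,0,0,0,0,0,0],
  [0,0,0,0,0,0,0],
])

```text
time: 8.3
position: [0.5998, -0.1291, 0.0371]
tcp_rot: [[0.259, 0.966, 0.002], [0.966, -0.259, 0.0], [0.001, 0.002, -1.0]]
contact_force: [-1.9, 0.5, 10.0]
gripper_width: 0.0311
grip_force: 30.0
```

Emit:
move_arm([
  [0,0,0.5,0,0,0,0],
  [0,0,1,0,0,0,0],
  [0,0,1,0,0,0,0],
  [0,0,1,0,0,0,0],
  [0,0,1,0,0,0,0],
])

```text
time: 8.8
position: [0.5988, -0.1292, 0.1732]
tcp_rot: [[0.259, 0.966, 0.001], [0.966, -0.259, 0.0], [0.0, 0.001, -1.0]]
contact_force: [0.6, 0.1, -0.5]
gripper_width: 0.0309
grip_force: 30.0
```

```bash
cat >> h.py <<'E'
def tins(im,rmin,rmax,lo=(0,0),hi=(560,330),p2=14):
    g=cv2.medianBlur(cv2.cvtColor(im,cv2.COLOR_BGR2GRAY),3)[lo[1]:hi[1],lo[0]:hi[0]]
    ci=cv2.HoughCircles(g,cv2.HOUGH_GRADIENT_ALT if 0 else cv2.HOUGH_GRADIENT,1.0,25,param1=60,param2=p2,minRadius=rmin,maxRadius=rmax)
    return [] if ci is None else [(u+lo[0],v+lo[1],r) for u,v,r in ci[0]]
E
python3 - <<'E'
from h import *
np.set_printoptions(precision=4,suppress=True)
s=env.read_state(); p=s["position"];print(p,s["gripper_width"],s["grip_force"],s["time"])
print(tins(cv2.imread("pics/w3raw.png"),14,20)[:4])
im=env.read_camera("wrist");cv2.imwrite("pics/w4raw.png",im)
print("tcp pix",proj("wrist",p))
cv2.imwrite("pics/w4.png",cv2.resize(im[180:330,180:400],None,fx=3,fy=3,interpolation=cv2.INTER_CUBIC))
E
```

```text
[ 0.5988 -0.1292  0.1732] 0.030938363352159947 29.99987304210663 8.8
[(np.float32(286.5), np.float32(216.5), np.float32(17.2)), (np.float32(78.5), np.float32(283.5), np.float32(18.2)), (np.float32(175.5), np.float32(248.5), np.float32(16.1)), (np.float32(508.5), np.float32(170.5), np.float32(15.8))]
tcp pix [[279.4095 258.4496]]
```

View pics/w4.png

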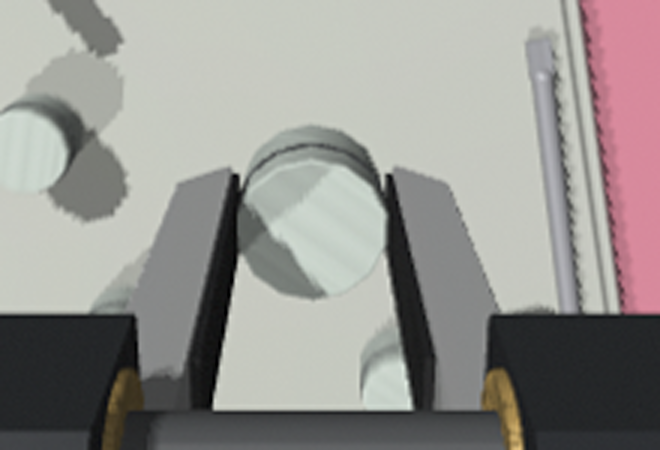

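Tin gripped (31 mm, 30 N), with its top at raw (284.7,255). I carry it to just short of the mouth and look there.

Emit:
move_arm([
  [0,0.9,1,0,0,0,0],
  [0,1,1,0,0,0,0],
  [-0.1,1,0.2,0,0,0,0],
  [-0.1,1,0,0,0,0,0],
  [-0.1,1,0,0,0,0,0],
])

```text
time: 9.35
position: [0.5897, 0.0191, 0.2381]
tcp_rot: [[0.259, 0.966, 0.002], [0.966, -0.259, 0.001], [0.001, 0.001, -1.0]]
contact_force: [0.3, -0.0, -1.3]
gripper_width: 0.0309
grip_force: 30.0
```

Emit:
move_arm([
  [0,1,0,0,0,0,0],
  [0,1,0,0,0,0,0],
  [0,1,0,0,0,0,0],
  [0,0.8,0,0,0,0,0],
  [0,0,0,0,0,0,0],
])

```text
time: 9.85
position: [0.5895, 0.1358, 0.2373]
tcp_rot: [[0.255, 0.967, 0.0], [0.967, -0.255, 0.001], [0.001, -0.0, -1.0]]
contact_force: [0.8, 0.5, -0.2]
gripper_width: 0.031
grip_force: 30.0
```

Run:
```python
from h import *
np.set_printoptions(precision=4,suppress=True)
s=env.read_state(); p=s["position"];print(p,s["tcp_rot"],s["time"])
im=env.read_camera("wrist");cv2.imwrite("pics/w5raw.png",im)
print("tcp pix",proj("wrist",p-[0,0,.009]), proj("wrist",[.5899,.2051,.148]))
cv2.imwrite("pics/w5.png",cv2.resize(im[110:310,170:400],None,fx=3,fy=3,interpolation=cv2.INTER_CUBIC))
```

```text
[0.5895 0.1358 0.2373] [[ 0.2548  0.967   0.0002]
 [ 0.967  -0.2548  0.0011]
 [ 0.0012 -0.0001 -1.    ]] 9.85
tcp pix [[281.7343 252.4488]] [[260.843  135.8588]]
```

View pics/w5.png

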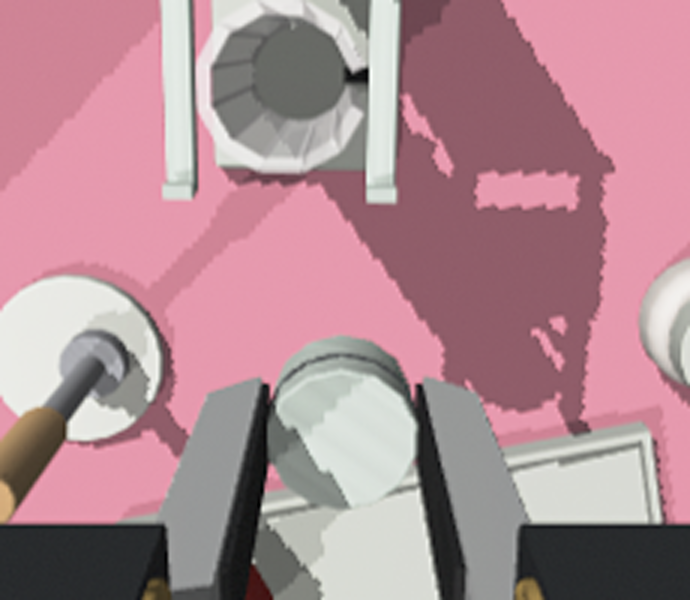

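The mouth centre is at raw (265,138.2) and the held tin's top at (283.8,254.5). Using their relative offset to cancel the camera bias gives a TCP target of about (0.5916, 0.2042).

Emit:
move_arm([
  [0.07,0.8,0,0,0,0,0],
  [0,0.8,0,0,0,0,0],
  [0,0.68,0,0,0,0,0],
  [0,0,-0.4,0,0,0,0],
  [0,0,-0.4,0,0,0,0],
])

```text
time: 10.4
position: [0.592, 0.2, 0.2122]
tcp_rot: [[0.259, 0.966, 0.0], [0.966, -0.259, -0.0], [0.0, 0.0, -1.0]]
contact_force: [0.2, 0.3, 0.1]
gripper_width: 0.0309
grip_force: 30.0
```

Emit:
move_arm([
  [0,0,-0.3,0,0,0,0],
  [0,0,-0.3,0,0,0,0],
  [0,0,-0.2,0,0,0,0],
  [0,0,0,0,0,0,0],
])

```text
time: 10.8
position: [0.5917, 0.1998, 0.1876]
tcp_rot: [[0.26, 0.966, -0.001], [0.966, -0.26, -0.001], [-0.001, -0.001, -1.0]]
contact_force: [0.2, 0.5, -0.5]
gripper_width: 0.0312
grip_force: 30.0
```

Emit:
move_arm([
  [0,0.14,0,0,0,0,0],
  [0,0,-0.2,0,0,0,0],
  [0,0,-0.2,0,0,0,0],
  [0,0,-0.2,0,0,0,0],
  [0,0,0,0,0,0,0],
])

```text
time: 11.3
position: [0.5915, 0.2045, 0.1695]
tcp_rot: [[0.259, 0.966, -0.001], [0.966, -0.259, -0.001], [-0.001, -0.001, -1.0]]
contact_force: [0.2, 0.4, -0.0]
gripper_width: 0.0306
grip_force: 30.0
```

Emit:
move_arm([
  [0,0,0,0,0,0,0.43],
  [0,0,0,0,0,0,0.43],
  [0,0,0.3,0,0,0,0.43],
  [0,0,1,0,0,0,0.5],
  [0,0,1,0,0,0,0.5],
])

```text
time: 11.8
position: [0.5918, 0.2043, 0.2409]
tcp_rot: [[0.259, 0.966, -0.0], [0.966, -0.259, -0.001], [-0.001, -0.0, -1.0]]
contact_force: [0.6, 0.3, -0.5]
gripper_width: 0.0464
grip_force: 0.0
```

Emit:
move_arm([
  [-0.3,-1,0,0,0,0,0.5],
  [-0.3,-1,0,0,0,0,0.5],
  [-0.3,-1,0,0,0,0,0.5],
  [-0.3,-1,0,0,0,0,0.5],
  [-0.3,-1,0,0,0,0,0.5],
])

```text
time: 12.3
position: [0.5467, 0.0534, 0.2405]
tcp_rot: [[0.259, 0.966, 0.001], [0.966, -0.259, 0.001], [0.001, 0.001, -1.0]]
contact_force: [0.9, -0.7, -0.1]
gripper_width: 0.0473
grip_force: 0.0
```

Emit:
move_arm([
  [-0.3,-1,0,0,0,0,0.5],
  [-0.3,-1,0,0,0,0,0.5],
  [-0.3,-1,0,0,0,0,0.5],
  [-0.3,-1,-0.5,0,0,0,0.5],
  [-0.3,-1,-0.8,0,0,0,0.5],
])

```text
time: 12.8
position: [0.5026, -0.0966, 0.202]
tcp_rot: [[0.259, 0.966, 0.004], [0.966, -0.259, 0.001], [0.002, 0.003, -1.0]]
contact_force: [1.0, -0.1, 0.5]
gripper_width: 0.0468
grip_force: 0.0
```

Emit:
move_arm([
  [-0.2,-1,-0.8,0,0,0,0.5],
  [0,-0.2,-0.8,0,0,0,0.5],
  [0,0,-0.8,0,0,0,0.5],
  [0,0,0,0,0,0,0.5],
  [0,0,0,0,0,0,0.5],
])

```text
time: 13.3
position: [0.4962, -0.1316, 0.1294]
tcp_rot: [[0.259, 0.966, -0.0], [0.966, -0.259, -0.0], [-0.0, -0.0, -1.0]]
contact_force: [0.3, 0.5, 0.5]
gripper_width: 0.0469
grip_force: 0.0
```

```bash
cat >> h.py <<'E'
def corr(tag):
    """where the tin nearest to the tool is, with the bias seen on tin A taken off"""
    np.set_printoptions(precision=4,suppress=True)
    s=env.read_state(); p=s["position"]; c=env.get_calibration("wrist"); im=env.read_camera("wrist")
    cv2.imwrite(f"pics/{tag}raw.png",im)
    q=proj("wrist",[p[0],p[1],.028],c)[0]; d=p[2]+.134; r=17.2*.255/d
    print("t",s["time"],"tcp",p,"width",s["gripper_width"],"expect",q,"r",r)
    for u,v,rr in tins(im,int(r-2),int(r+3),lo=(120,60),hi=(440,320)):
        P=ray("wrist",u,v,.028,c); print((u,v,rr),"xy",P[:2],"off",P[:2]-p[:2])
E
python3 -c "from h import *;corr('w6')"
```

```text
t 13.3 tcp [ 0.4962 -0.1316  0.1294] width 0.04689840956356715 expect [283.1942 213.1085] r 16.648829861929688
(np.float32(160.5), np.float32(261.5), np.float32(17.2)) xy [ 0.3702 -0.1479] off [-0.126  -0.0163]
(np.float32(279.5), np.float32(212.5), np.float32(17.2)) xy [ 0.4931 -0.1302] off [-0.0031  0.0014]
(np.float32(308.5), np.float32(287.5), np.float32(18.3)) xy [ 0.5005 -0.2116] off [ 0.0043 -0.08  ]
```

Tin B is at (0.493,−0.130); the blue look-alike at (0.370,−0.148) is well away.

Emit:
move_arm([
  [-0.07,0.04,-0.8,0,0,0,0.5],
  [0,0,-0.9,0,0,0,0.5],
  [0,0,-0.8,0,0,0,0.5],
  [0,0,-0.6,0,0,0,0.5],
  [0,0,0,0,0,0,0.4],
])

```text
time: 13.85
position: [0.4938, -0.1297, 0.0353]
tcp_rot: [[0.258, 0.966, -0.001], [0.966, -0.258, 0.0], [0.0, -0.001, -1.0]]
contact_force: [0.4, 0.6, 0.3]
gripper_width: 0.042
grip_force: 0.0
```

Emit:
move_arm([
  [0,0,0,0,0,0,0],
  [0,0,0,0,0,0,0],
  [0,0,0,0,0,0,0],
  [0,0,0,0,0,0,0],
])

```text
time: 14.25
position: [0.4949, -0.1301, 0.0368]
tcp_rot: [[0.259, 0.966, 0.002], [0.966, -0.259, 0.0], [0.001, 0.002, -1.0]]
contact_force: [-1.6, 1.0, 12.1]
gripper_width: 0.0306
grip_force: 30.0
```

Emit:
move_arm([
  [0,0,0.5,0,0,0,0],
  [0,0,1,0,0,0,0],
  [0,0,1,0,0,0,0],
  [0,0,1,0,0,0,0],
  [0,0,1,0,0,0,0],
])

```text
time: 14.75
position: [0.4936, -0.1305, 0.1728]
tcp_rot: [[0.26, 0.966, 0.0], [0.966, -0.26, 0.0], [0.0, 0.0, -1.0]]
contact_force: [1.0, -0.3, -0.2]
gripper_width: 0.0313
grip_force: 30.0
```

Emit:
move_arm([
  [0.3,1,1,0,0,0,0],
  [0.3,1,1,0,0,0,0],
  [0.3,1,0.3,0,0,0,0],
  [0.3,1,0,0,0,0,0],
  [0.3,1,0,0,0,0,0],
])

```text
time: 15.25
position: [0.5391, 0.0209, 0.2413]
tcp_rot: [[0.259, 0.966, 0.002], [0.966, -0.259, 0.001], [0.001, 0.001, -1.0]]
contact_force: [0.7, 0.4, -0.3]
gripper_width: 0.0306
grip_force: 30.0
```

Emit:
move_arm([
  [0.3,1,0,0,0,0,0],
  [0.3,1,0,0,0,0,0],
  [0.3,1,0,0,0,0,0],
  [0.3,1,0,0,0,0,0],
  [0.3,1,0,0,0,0,0],
])

```text
time: 15.75
position: [0.5839, 0.1707, 0.241]
tcp_rot: [[0.26, 0.966, 0.001], [0.966, -0.26, 0.0], [0.0, 0.001, -1.0]]
contact_force: [-0.8, 0.1, -0.4]
gripper_width: 0.0304
grip_force: 30.0
```

Emit:
move_arm([
  [0.2,0.8,0,0,0,0,0],
  [0,0.3,0,0,0,0,0],
  [0,0,0,0,0,0,0],
  [0,0,0,0,0,0,0],
])

```text
time: 16.15
position: [0.5897, 0.2014, 0.2399]
tcp_rot: [[0.26, 0.966, 0.0], [0.966, -0.26, -0.0], [-0.0, 0.0, -1.0]]
contact_force: [0.2, -0.8, 0.1]
gripper_width: 0.0313
grip_force: 30.0
```

Emit:
move_arm([
  [0.06,0.1,-0.6,0,0,0,0],
  [0,0,-0.6,0,0,0,0],
  [0,0,-0.5,0,0,0,0],
  [0,0,-0.3,0,0,0,0],
  [0,0,0,0,0,0,0],
])

```text
time: 16.65
position: [0.5914, 0.2051, 0.1789]
tcp_rot: [[0.26, 0.966, -0.001], [0.966, -0.26, -0.001], [-0.001, -0.001, -1.0]]
contact_force: [0.4, -0.7, 1.6]
gripper_width: 0.0308
grip_force: 30.0
```

Emit:
move_arm([
  [0,0,-0.2,0,0,0,0],
  [0,0,-0.16,0,0,0,0],
  [0,0,0,0,0,0,0],
])

```text
time: 16.95
position: [0.5916, 0.2058, 0.1686]
tcp_rot: [[0.259, 0.966, -0.0], [0.966, -0.259, 0.0], [-0.0, -0.0, -1.0]]
contact_force: [0.6, 1.6, -0.9]
gripper_width: 0.0309
grip_force: 30.0
```

Emit:
move_arm([
  [0,0,0,0,0,0,0.43],
  [0,0,0,0,0,0,0.43],
  [0,0,0.3,0,0,0,0.43],
  [0,0,1,0,0,0,0.5],
  [0,0,1,0,0,0,0.5],
])

```text
time: 17.45
position: [0.5915, 0.2054, 0.239]
tcp_rot: [[0.259, 0.966, -0.001], [0.966, -0.259, -0.001], [-0.001, -0.0, -1.0]]
contact_force: [0.5, -0.0, -0.1]
gripper_width: 0.0468
grip_force: 0.0
```

Emit:
move_arm([
  [-0.22,-1,0,0,0,0,0.5],
  [-0.22,-1,0,0,0,0,0.5],
  [-0.22,-1,0,0,0,0,0.5],
  [-0.22,-1,0,0,0,0,0.5],
  [-0.22,-1,0,0,0,0,0.5],
])

```text
time: 17.95
position: [0.5585, 0.0544, 0.2386]
tcp_rot: [[0.259, 0.966, 0.001], [0.966, -0.259, 0.0], [0.001, 0.001, -1.0]]
contact_force: [-0.7, -0.2, 0.1]
gripper_width: 0.047
grip_force: 0.0
```

Emit:
move_arm([
  [-0.22,-1,0,0,0,0,0.5],
  [-0.22,-1,0,0,0,0,0.5],
  [-0.22,-1,0,0,0,0,0.5],
  [-0.22,-1,0,0,0,0,0.5],
  [-0.22,-1,0,0,0,0,0.5],
])

```text
time: 18.45
position: [0.5254, -0.0956, 0.2386]
tcp_rot: [[0.259, 0.966, 0.001], [0.966, -0.259, 0.0], [0.001, 0.001, -1.0]]
contact_force: [0.9, -0.1, 0.4]
gripper_width: 0.0469
grip_force: 0.0
```

Emit:
move_arm([
  [-0.22,-1,-0.5,0,0,0,0.5],
  [-0.22,-1,-1,0,0,0,0.5],
  [-0.22,-1,-1,0,0,0,0.5],
  [-0.22,-1,-1,0,0,0,0.5],
  [0,0,-0.3,0,0,0,0.5],
])

```text
time: 18.95
position: [0.4968, -0.2179, 0.1222]
tcp_rot: [[0.264, 0.965, -0.002], [0.965, -0.264, -0.001], [-0.002, -0.002, -1.0]]
contact_force: [1.5, 0.3, -0.3]
gripper_width: 0.0473
grip_force: 0.0
```

Emit:
move_arm([
  [0,0,0,0,0,0,0.5],
  [0,0,0,0,0,0,0.5],
])

```text
time: 19.15
position: [0.5, -0.2137, 0.1247]
tcp_rot: [[0.258, 0.966, 0.001], [0.966, -0.258, 0.0], [0.0, 0.001, -1.0]]
contact_force: [-0.2, 0.3, 0.7]
gripper_width: 0.047
grip_force: 0.0
```

```bash
python3 -c "from h import *;corr('w7')"
```

```text
t 19.15 tcp [ 0.5    -0.2137  0.1247] width 0.04698167306790905 expect [283.1121 214.6865] r 16.95539336756453
(np.float32(282.5), np.float32(217.5), np.float32(18.3)) xy [ 0.4988 -0.2161] off [-0.0012 -0.0024]
(np.float32(401.5), np.float32(239.5), np.float32(16.1)) xy [ 0.5991 -0.2649] off [ 0.0991 -0.0512]
(np.float32(281.5), np.float32(316.5), np.float32(15.8)) xy [ 0.4712 -0.3153] off [-0.0288 -0.1016]
(np.float32(135.5), np.float32(175.5), np.float32(16.0)) xy [ 0.3854 -0.1463] off [-0.1146  0.0674]
```

Emit:
move_arm([
  [0,-0.06,-0.8,0,0,0,0.5],
  [0,0,-0.8,0,0,0,0.5],
  [0,0,-0.8,0,0,0,0.5],
  [0,0,-0.6,0,0,0,0.5],
  [0,0,0,0,0,0,0.4],
])

```text
time: 19.7
position: [0.4993, -0.2146, 0.0331]
tcp_rot: [[0.257, 0.966, -0.001], [0.966, -0.257, 0.001], [0.0, -0.001, -1.0]]
contact_force: [-0.4, -0.0, 1.3]
gripper_width: 0.0424
grip_force: 0.0
```

Emit:
move_arm([
  [0,0,0,0,0,0,0],
  [0,0,0,0,0,0,0],
  [0,0,0,0,0,0,0],
  [0,0,0,0,0,0,0],
])

```text
time: 20.1
position: [0.5002, -0.2159, 0.0349]
tcp_rot: [[0.259, 0.966, 0.002], [0.966, -0.259, 0.0], [0.001, 0.002, -1.0]]
contact_force: [-0.2, 1.7, 10.3]
gripper_width: 0.0309
grip_force: 30.0
```

Emit:
move_arm([
  [0,0,0.5,0,0,0,0],
  [0,0,1,0,0,0,0],
  [0,0,1,0,0,0,0],
  [0,0,1,0,0,0,0],
  [0,0,1,0,0,0,0],
])

```text
time: 20.6
position: [0.499, -0.2163, 0.1711]
tcp_rot: [[0.26, 0.966, 0.0], [0.966, -0.26, -0.0], [0.0, 0.0, -1.0]]
contact_force: [0.6, -0.5, -0.2]
gripper_width: 0.0311
grip_force: 30.0
```

```bash
cat >> h.py <<'E'
def held(tag):
    """held tin's top in the picture less the tool's, px (tin A: about 3.0, 3.5)"""
    s=env.read_state(); p=s["position"]; c=env.get_calibration("wrist"); im=env.read_camera("wrist")
    cv2.imwrite(f"pics/{tag}raw.png",im); q=proj("wrist",p-[0,0,.009],c)[0]
    for u,v,r in tins(im,22,27,lo=(240,200),hi=(330,315),p2=10)[:3]: print((u,v,r),"off px",u-q[0],v-q[1])
E
python3 - <<'E'
from h import *
print(env.read_state()["position"])
held("w8")
for f in("w4raw","w5raw"): print(f,tins(cv2.imread(f"pics/{f}.png"),22,27,lo=(240,200),hi=(330,315),p2=10)[:3])
E
```

```text
[ 0.49896092 -0.21625369  0.17106981]
(np.float32(283.5), np.float32(259.5), np.float32(25.2)) off px 0.5607537100936497 3.7077629357489172
w4raw [(np.float32(282.5), np.float32(252.5), np.float32(25.2))]
w5raw [(np.float32(284.5), np.float32(254.5), np.float32(25.2))]
```

Emit:
move_arm([
  [0.22,1,1,0,0,0,0],
  [0.22,1,1,0,0,0,0],
  [0.22,1,0.3,0,0,0,0],
  [0.22,1,0,0,0,0,0],
  [0.22,1,0,0,0,0,0],
])

```text
time: 21.15
position: [0.5324, -0.0649, 0.2391]
tcp_rot: [[0.259, 0.966, 0.002], [0.966, -0.259, 0.001], [0.001, 0.001, -1.0]]
contact_force: [-0.6, -0.3, -0.6]
gripper_width: 0.0309
grip_force: 30.0
```

Emit:
move_arm([
  [0.22,1,0,0,0,0,0],
  [0.22,1,0,0,0,0,0],
  [0.22,1,0,0,0,0,0],
  [0.22,1,0,0,0,0,0],
  [0.22,1,0,0,0,0,0],
])

```text
time: 21.65
position: [0.5653, 0.085, 0.2388]
tcp_rot: [[0.26, 0.966, 0.001], [0.966, -0.26, 0.0], [0.001, 0.0, -1.0]]
contact_force: [0.8, -0.0, -0.0]
gripper_width: 0.0311
grip_force: 30.0
```

Emit:
move_arm([
  [0.22,1,0,0,0,0,0],
  [0.22,1,0,0,0,0,0],
  [0.22,1,0,0,0,0,0],
  [0.2,0.9,0,0,0,0,0],
  [0,0,0,0,0,0,0],
])

```text
time: 22.15
position: [0.591, 0.205, 0.2382]
tcp_rot: [[0.255, 0.967, 0.0], [0.967, -0.255, 0.0], [0.0, 0.0, -1.0]]
contact_force: [0.5, -0.2, -1.0]
gripper_width: 0.0313
grip_force: 30.0
```

Emit:
move_arm([
  [0,0,-0.5,0,0,0,0],
  [0,0,-0.5,0,0,0,0],
  [0,0,-0.2,0,0,0,0],
  [0,0,0,0,0,0,0],
])

```text
time: 22.55
position: [0.5904, 0.1999, 0.2005]
tcp_rot: [[0.26, 0.966, -0.002], [0.966, -0.26, -0.001], [-0.002, -0.002, -1.0]]
contact_force: [0.2, -0.7, -0.4]
gripper_width: 0.0313
grip_force: 30.0
```

Emit:
move_arm([
  [0.04,0.15,0,0,0,0,0],
  [0,0,-0.4,0,0,0,0],
  [0,0,-0.4,0,0,0,0],
  [0,0,-0.27,0,0,0,0],
  [0,0,0,0,0,0,0],
])

```text
time: 23.05
position: [0.5915, 0.2054, 0.168]
tcp_rot: [[0.259, 0.966, -0.002], [0.966, -0.259, -0.001], [-0.002, -0.002, -1.0]]
contact_force: [-0.5, 0.7, -1.7]
gripper_width: 0.0311
grip_force: 30.0
```

Emit:
move_arm([
  [0,0,0,0,0,0,0.43],
  [0,0,0,0,0,0,0.43],
  [0,0,0.3,0,0,0,0.43],
  [0,0,1,0,0,0,0.5],
  [0,0,1,0,0,0,0.5],
])

```text
time: 23.55
position: [0.5922, 0.2052, 0.2402]
tcp_rot: [[0.259, 0.966, -0.0], [0.966, -0.259, -0.0], [-0.0, -0.0, -1.0]]
contact_force: [-0.1, 0.2, 0.0]
gripper_width: 0.0473
grip_force: 0.0
```

Emit:
move_arm([
  [0,-1,0,0,0,0,0.5],
  [0,-1,0,0,0,0,0.5],
  [0,-1,0,0,0,0,0.5],
  [0,-1,0,0,0,0,0.5],
  [0,-1,0,0,0,0,0.5],
])

```text
time: 24.05
position: [0.5924, 0.0543, 0.2398]
tcp_rot: [[0.259, 0.966, 0.001], [0.966, -0.259, 0.001], [0.001, 0.001, -1.0]]
contact_force: [0.2, -1.4, 0.3]
gripper_width: 0.0467
grip_force: 0.0
```

Emit:
move_arm([
  [0,-1,0,0,0,0,0.5],
  [0,-1,0,0,0,0,0.5],
  [0,-1,0,0,0,0,0.5],
  [0.1,-1,0,0,0,0,0.5],
  [0.1,-1,0,0,0,0,0.5],
])

```text
time: 24.55
position: [0.5984, -0.0957, 0.2398]
tcp_rot: [[0.259, 0.966, 0.001], [0.966, -0.259, 0.0], [0.001, 0.001, -1.0]]
contact_force: [0.6, 0.6, 0.7]
gripper_width: 0.0468
grip_force: 0.0
```

Emit:
move_arm([
  [0,-1,-0.5,0,0,0,0.5],
  [0,-1,-0.8,0,0,0,0.5],
  [0,-1,-0.8,0,0,0,0.5],
  [0,-1,-0.8,0,0,0,0.5],
  [0,-1,-0.5,0,0,0,0.5],
])

```text
time: 25.05
position: [0.598, -0.2454, 0.1359]
tcp_rot: [[0.259, 0.966, -0.0], [0.966, -0.259, 0.0], [0.0, -0.001, -1.0]]
contact_force: [0.2, 1.0, 1.2]
gripper_width: 0.0469
grip_force: 0.0
```

Emit:
move_arm([
  [0,-0.6,-0.3,0,0,0,0.5],
  [0,0,0,0,0,0,0.5],
  [0,0,0,0,0,0,0.5],
  [0,0,0,0,0,0,0.5],
])

```text
time: 25.45
position: [0.599, -0.2615, 0.1285]
tcp_rot: [[0.258, 0.966, 0.001], [0.966, -0.258, 0.0], [0.001, 0.001, -1.0]]
contact_force: [0.5, -0.2, -0.3]
gripper_width: 0.0469
grip_force: 0.0
```

```bash
python3 -c "from h import *;corr('w9')"
```

```text
t 25.45 tcp [ 0.599  -0.2615  0.1285] width 0.046920417687289585 expect [283.083  213.4669] r 16.70663405372898
(np.float32(284.5), np.float32(217.5), np.float32(16.9)) xy [ 0.5992 -0.2655] off [ 0.0003 -0.0041]
```

Tin E is at (0.600,−0.2655).

Emit:
move_arm([
  [0.04,-0.13,-0.8,0,0,0,0.5],
  [0,0,-0.8,0,0,0,0.5],
  [0,0,-0.8,0,0,0,0.5],
  [0,0,-0.7,0,0,0,0.5],
  [0,0,0,0,0,0,0.4],
])

```text
time: 26.0
position: [0.5987, -0.2647, 0.0328]
tcp_rot: [[0.258, 0.966, -0.003], [0.966, -0.258, 0.001], [0.001, -0.003, -1.0]]
contact_force: [-0.8, 0.5, 0.6]
gripper_width: 0.0421
grip_force: 0.0
```

Emit:
move_arm([
  [0,0,0,0,0,0,0],
  [0,0,0,0,0,0,0],
  [0,0,0,0,0,0,0],
  [0,0,0,0,0,0,0],
])

```text
time: 26.4
position: [0.6001, -0.2664, 0.0358]
tcp_rot: [[0.259, 0.966, 0.002], [0.966, -0.259, -0.0], [0.0, 0.001, -1.0]]
contact_force: [-0.7, 1.7, 6.8]
gripper_width: 0.0312
grip_force: 30.0
```

Emit:
move_arm([
  [0,0,0.5,0,0,0,0],
  [0,0,1,0,0,0,0],
  [0,0,1,0,0,0,0],
  [0,0,1,0,0,0,0],
  [0,0,1,0,0,0,0],
])

```text
time: 26.9
position: [0.5993, -0.2666, 0.1721]
tcp_rot: [[0.26, 0.966, 0.001], [0.966, -0.26, -0.0], [-0.0, 0.001, -1.0]]
contact_force: [0.2, 0.2, -0.7]
gripper_width: 0.0313
grip_force: 30.0
```

Run:
```python
from h import *
s=env.read_state();print(s["position"],s["gripper_width"]);held("w10")
```

```text
[ 0.59925023 -0.26657973  0.17209462] 0.03131383436303688
(np.float32(283.5), np.float32(252.5), np.float32(25.2)) off px 0.5804974628701416 -3.236427740965098
```

Run:
```python
from h import *
L=[cv2.resize(cv2.imread(f"pics/{n}raw.png")[205:305,235:335],None,fx=2.6,fy=5,interpolation=cv2.INTER_CUBIC) for n in("w4","w8","w10")]
for a in L:
    for y in range(0,500,50): cv2.line(a,(0,y),(12,y),(0,0,255),1)
cv2.imwrite("pics/m1.png",np.hstack(L))
```

```text
(no output)
```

View pics/m1.png

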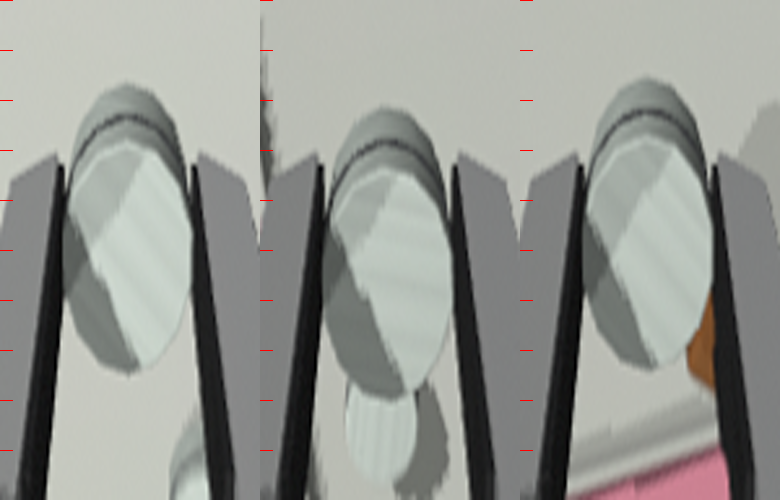

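E sits in the grip like tin A did (C sat about 3 mm off). I carry E to the same target and check the tube on arrival.

Emit:
move_arm([
  [0,1,1,0,0,0,0],
  [0,1,1,0,0,0,0],
  [0,1,0.3,0,0,0,0],
  [0,1,0,0,0,0,0],
  [-0.1,1,0,0,0,0,0],
])

```text
time: 27.45
position: [0.5966, -0.1153, 0.24]
tcp_rot: [[0.259, 0.966, 0.002], [0.966, -0.259, 0.0], [0.001, 0.001, -1.0]]
contact_force: [-0.5, 0.6, -0.3]
gripper_width: 0.0308
grip_force: 30.0
```

Emit:
move_arm([
  [-0.1,1,0,0,0,0,0],
  [-0.06,1,0,0,0,0,0],
  [0,1,0,0,0,0,0],
  [0,1,0,0,0,0,0],
  [0,1,0,0,0,0,0],
])

```text
time: 27.95
position: [0.5915, 0.0346, 0.2397]
tcp_rot: [[0.26, 0.966, 0.001], [0.966, -0.26, 0.001], [0.001, 0.001, -1.0]]
contact_force: [1.7, 0.0, 0.3]
gripper_width: 0.031
grip_force: 30.0
```

Emit:
move_arm([
  [0,1,0,0,0,0,0],
  [0,1,0,0,0,0,0],
  [0,1,0,0,0,0,0],
  [0,0.4,0,0,0,0,0],
  [0,0,0,0,0,0,0],
])

```text
time: 28.45
position: [0.5915, 0.137, 0.239]
tcp_rot: [[0.257, 0.966, 0.0], [0.966, -0.257, 0.0], [0.0, 0.0, -1.0]]
contact_force: [-0.5, -0.0, -0.6]
gripper_width: 0.0311
grip_force: 30.0
```

Run:
```python
from h import *
s=env.read_state();print(s["position"])
im=env.read_camera("wrist");cv2.imwrite("pics/w11raw.png",im)
print(proj("wrist",[[.5915,.2044,.148],[.5915,.2044,.090],[.5915,.2044,.066]]))
cv2.imwrite("pics/w11.png",cv2.resize(im[90:300,190:380],None,fx=2.8,fy=2.8,interpolation=cv2.INTER_CUBIC))
```

```text
[0.59152351 0.13697512 0.23901649]
[[261.20146974 138.73992175]
 [265.33254741 136.01098801]
 [266.62813837 135.15513824]]
```

View pics/w11.png

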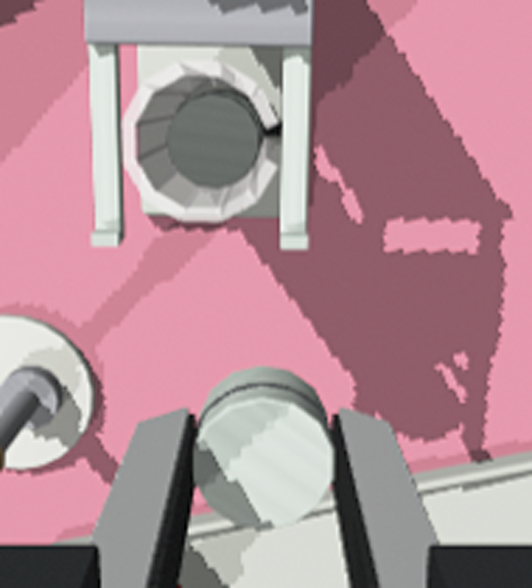

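The tube shows a disc of tin-top size lying high in the bore, consistent with three tins stacked. Mouth raw (263,140) and held tin (284,255) agree with the target.

Emit:
move_arm([
  [0,0.8,0,0,0,0,0],
  [0,0.8,0,0,0,0,0],
  [0,0.7,0,0,0,0,0],
  [0,0,-0.6,0,0,0,0],
  [0,0,-0.6,0,0,0,0],
])

```text
time: 29.0
position: [0.5921, 0.2043, 0.2026]
tcp_rot: [[0.259, 0.966, 0.001], [0.966, -0.259, 0.0], [0.0, 0.001, -1.0]]
contact_force: [0.6, 0.0, -1.3]
gripper_width: 0.0308
grip_force: 30.0
```

Emit:
move_arm([
  [0,0,-0.2,0,0,0,0],
  [0,0,0,0,0,0,0],
  [0,0,0,0,0,0,0],
])

```text
time: 29.3
position: [0.5922, 0.2041, 0.1975]
tcp_rot: [[0.26, 0.966, 0.001], [0.966, -0.26, 0.0], [0.0, 0.001, -1.0]]
contact_force: [0.0, -0.2, -0.2]
gripper_width: 0.0311
grip_force: 30.0
```

Emit:
move_arm([
  [-0.02,0,-0.3,0,0,0,0],
  [0,0,-0.4,0,0,0,0],
  [0,0,-0.26,0,0,0,0],
  [0,0,0,0,0,0,0],
])

```text
time: 29.7
position: [0.5903, 0.2044, 0.1663]
tcp_rot: [[0.259, 0.966, -0.002], [0.966, -0.259, -0.001], [-0.002, -0.002, -1.0]]
contact_force: [0.1, -0.7, 0.1]
gripper_width: 0.0313
grip_force: 30.0
```

Emit:
move_arm([
  [0,0,0,0,0,0,0.43],
  [0,0,0,0,0,0,0.43],
  [0,0,0.3,0,0,0,0.43],
  [0,0,1,0,0,0,0.5],
  [0,0,1,0,0,0,0.5],
])

```text
time: 30.2
position: [0.591, 0.2044, 0.2383]
tcp_rot: [[0.259, 0.966, -0.0], [0.966, -0.259, -0.0], [-0.0, -0.0, -1.0]]
contact_force: [-0.3, 0.1, 0.6]
gripper_width: 0.0468
grip_force: 0.0
```

Emit:
move_arm([
  [-0.24,-1,0,0,0,0,0.5],
  [-0.24,-1,0,0,0,0,0.5],
  [-0.24,-1,0,0,0,0,0.5],
  [-0.24,-1,0,0,0,0,0.5],
  [-0.24,-1,0,0,0,0,0.5],
])

```text
time: 30.7
position: [0.5549, 0.0534, 0.2378]
tcp_rot: [[0.259, 0.966, 0.001], [0.966, -0.259, 0.001], [0.001, 0.001, -1.0]]
contact_force: [0.5, -0.3, 0.7]
gripper_width: 0.0465
grip_force: 0.0
```

Emit:
move_arm([
  [-0.24,-1,0,0,0,0,0.5],
  [-0.24,-1,0,0,0,0,0.5],
  [-0.24,-1,0,0,0,0,0.5],
  [-0.24,-1,0,0,0,0,0.5],
  [-0.24,-1,0,0,0,0,0.5],
])

```text
time: 31.2
position: [0.5189, -0.0967, 0.2379]
tcp_rot: [[0.259, 0.966, 0.001], [0.966, -0.259, 0.001], [0.001, 0.001, -1.0]]
contact_force: [-0.0, -0.5, -0.2]
gripper_width: 0.047
grip_force: 0.0
```

Emit:
move_arm([
  [-0.24,-1,-0.5,0,0,0,0.5],
  [-0.24,-1,-0.8,0,0,0,0.5],
  [-0.24,-1,-0.8,0,0,0,0.5],
  [-0.24,-1,-0.8,0,0,0,0.5],
  [-0.24,-1,-0.5,0,0,0,0.5],
])

```text
time: 31.7
position: [0.4826, -0.2464, 0.1342]
tcp_rot: [[0.259, 0.966, -0.0], [0.966, -0.259, 0.0], [0.0, -0.0, -1.0]]
contact_force: [0.4, 0.3, 0.2]
gripper_width: 0.047
grip_force: 0.0
```

Emit:
move_arm([
  [-0.24,-1,-0.3,0,0,0,0.5],
  [-0.1,-0.9,0,0,0,0,0.5],
  [0,0,0,0,0,0,0.5],
  [0,0,0,0,0,0,0.5],
])

```text
time: 32.1
position: [0.473, -0.3029, 0.1265]
tcp_rot: [[0.26, 0.966, 0.001], [0.966, -0.26, -0.0], [0.0, 0.001, -1.0]]
contact_force: [-0.1, 1.1, 0.3]
gripper_width: 0.0467
grip_force: 0.0
```

```bash
python3 -c "from h import *;corr('w12')"
```

```text
t 32.1 tcp [ 0.473  -0.3029  0.1265] width 0.04670673286104823 expect [283.1364 214.0515] r 16.839034211938376
(np.float32(283.5), np.float32(224.5), np.float32(16.1)) xy [ 0.4707 -0.3126] off [-0.0023 -0.0097]
```

Emit:
move_arm([
  [-0.04,-0.32,-0.8,0,0,0,0.5],
  [0,0,-0.8,0,0,0,0.5],
  [0,0,-0.8,0,0,0,0.5],
  [0,0,-0.65,0,0,0,0.5],
  [0,0,0,0,0,0,0.4],
])

```text
time: 32.65
position: [0.4713, -0.3101, 0.0328]
tcp_rot: [[0.257, 0.966, -0.003], [0.966, -0.257, 0.002], [0.001, -0.003, -1.0]]
contact_force: [-0.4, 0.2, -0.6]
gripper_width: 0.0423
grip_force: 0.0
```

Emit:
move_arm([
  [0,0,0,0,0,0,0],
  [0,0,0,0,0,0,0],
  [0,0,0,0,0,0,0],
  [0,0,0,0,0,0,0],
])

```text
time: 33.05
position: [0.4723, -0.312, 0.0352]
tcp_rot: [[0.259, 0.966, 0.001], [0.966, -0.259, -0.0], [0.0, 0.001, -1.0]]
contact_force: [-0.0, 1.9, 7.0]
gripper_width: 0.0312
grip_force: 30.0
```

Emit:
move_arm([
  [0,0,0.5,0,0,0,0],
  [0,0,1,0,0,0,0],
  [0,0,1,0,0,0,0],
  [0,0,1,0,0,0,0],
  [0,0,1,0,0,0,0],
])

```text
time: 33.55
position: [0.4713, -0.3122, 0.1717]
tcp_rot: [[0.26, 0.966, 0.0], [0.966, -0.26, -0.0], [-0.0, 0.0, -1.0]]
contact_force: [-0.5, 1.2, 0.3]
gripper_width: 0.031
grip_force: 30.0
```

Run:
```python
from h import *
s=env.read_state();print(s["position"],s["gripper_width"]);held("w13")
```

```text
[ 0.47129842 -0.31219273  0.17165722] 0.031039401164447256
(np.float32(283.5), np.float32(256.5), np.float32(26.4)) off px 0.5227884909407408 0.7418708323051533
```

Emit:
move_arm([
  [0.23,1,1,0,0,0,0],
  [0.23,1,1,0,0,0,0],
  [0.23,1,0.3,0,0,0,0],
  [0.23,1,0,0,0,0,0],
  [0.23,1,0,0,0,0,0],
])

```text
time: 34.1
position: [0.5063, -0.161, 0.2396]
tcp_rot: [[0.26, 0.966, 0.001], [0.966, -0.26, 0.001], [0.001, 0.001, -1.0]]
contact_force: [0.7, -0.1, -0.5]
gripper_width: 0.0309
grip_force: 30.0
```

Emit:
move_arm([
  [0.23,1,0,0,0,0,0],
  [0.23,1,0,0,0,0,0],
  [0.23,1,0,0,0,0,0],
  [0.23,1,0,0,0,0,0],
  [0.23,1,0,0,0,0,0],
])

```text
time: 34.6
position: [0.5406, -0.0111, 0.2392]
tcp_rot: [[0.26, 0.966, 0.0], [0.966, -0.26, 0.0], [0.001, 0.0, -1.0]]
contact_force: [0.3, -0.1, -0.4]
gripper_width: 0.031
grip_force: 30.0
```

Emit:
move_arm([
  [0.23,1,0,0,0,0,0],
  [0.23,1,0,0,0,0,0],
  [0.23,1,0,0,0,0,0],
  [0.23,1,0,0,0,0,0],
  [0.23,1,0,0,0,0,0],
])

```text
time: 35.1
position: [0.5752, 0.1389, 0.2393]
tcp_rot: [[0.26, 0.966, 0.0], [0.966, -0.26, 0.0], [0.0, 0.0, -1.0]]
contact_force: [-0.2, -0.0, 0.1]
gripper_width: 0.031
grip_force: 30.0
```

Emit:
move_arm([
  [0.3,1,0,0,0,0,0],
  [0.26,0.9,0,0,0,0,0],
  [0,0.25,0,0,0,0,0],
  [0,0,-0.4,0,0,0,0],
  [0,0,0,0,0,0,0],
])

```text
time: 35.6
position: [0.591, 0.201, 0.2251]
tcp_rot: [[0.26, 0.966, -0.002], [0.966, -0.26, -0.001], [-0.002, -0.001, -1.0]]
contact_force: [-0.6, 0.1, -0.0]
gripper_width: 0.031
grip_force: 30.0
```

Emit:
move_arm([
  [0,0,-0.5,0,0,0,0],
  [0,0,-0.3,0,0,0,0],
  [0,0,0,0,0,0,0],
])

```text
time: 35.9
position: [0.5912, 0.2016, 0.2007]
tcp_rot: [[0.26, 0.966, -0.002], [0.966, -0.26, -0.001], [-0.002, -0.002, -1.0]]
contact_force: [-0.1, 0.2, -0.4]
gripper_width: 0.031
grip_force: 30.0
```

Emit:
move_arm([
  [0.02,0.13,-0.2,0,0,0,0],
  [0,0,-0.4,0,0,0,0],
  [0,0,-0.35,0,0,0,0],
  [0,0,0,0,0,0,0],
])

```text
time: 36.3
position: [0.5917, 0.2062, 0.172]
tcp_rot: [[0.259, 0.966, -0.002], [0.966, -0.259, -0.001], [-0.002, -0.002, -1.0]]
contact_force: [-0.8, 0.3, -0.4]
gripper_width: 0.031
grip_force: 30.0
```

Emit:
move_arm([
  [0,0,0,0,0,0,0.43],
  [0,0,0,0,0,0,0.43],
  [0,0,0.3,0,0,0,0.43],
  [0,0,1,0,0,0,0.5],
  [0,0,1,0,0,0,0.5],
])

```text
time: 36.8
position: [0.5925, 0.2062, 0.2444]
tcp_rot: [[0.259, 0.966, -0.0], [0.966, -0.259, -0.0], [-0.0, -0.0, -1.0]]
contact_force: [-0.2, -0.2, -0.1]
gripper_width: 0.0468
grip_force: 0.0
```

Emit:
move_arm([
  [-0.8,-0.8,0.5,0,0,0,0.5],
  [-0.8,-0.8,0,0,0,0,0.5],
  [-0.8,-0.8,0,0,0,0,0.5],
  [-0.8,-0.8,0,0,0,0,0.5],
  [-0.8,-0.65,0,0,0,0,0.5],
])

```text
time: 37.3
position: [0.4719, 0.0895, 0.2585]
tcp_rot: [[0.26, 0.966, 0.001], [0.966, -0.26, 0.001], [0.001, 0.0, -1.0]]
contact_force: [-0.2, -1.2, 1.2]
gripper_width: 0.0473
grip_force: 0.0
```

Emit:
move_arm([
  [0,0,0,0,0,0,0.5],
  [0,0,0,0,0,0,0.5],
  [0,0,0,0,0,0,0.5],
])

```text
time: 37.6
position: [0.4732, 0.0916, 0.2585]
tcp_rot: [[0.259, 0.966, 0.001], [0.966, -0.259, 0.001], [0.001, 0.001, -1.0]]
contact_force: [-0.0, 0.4, 1.0]
gripper_width: 0.047
grip_force: 0.0
```

Run:
```python
from h import *
s=env.read_state();p=s["position"];print(p)
im=env.read_camera("wrist");cv2.imwrite("pics/w14raw.png",im)
print("rod top below tcp",proj("wrist",[p[0],p[1],.143]),"coaster/foot below tcp",proj("wrist",[p[0],p[1],.008]), "mouth",proj("wrist",[.5915,.2044,.148]))
cv2.imwrite("pics/w14.png",cv2.resize(im[0:300,150:550],None,fx=2,fy=2,interpolation=cv2.INTER_CUBIC))
```

```text
[0.47324163 0.09155605 0.25845144]
rod top below tcp [[283.12849165 208.94643457]] coaster/foot below tcp [[283.24542169 182.54456824]] mouth [[386.95273739  46.74035512]]
```

View pics/w14.png

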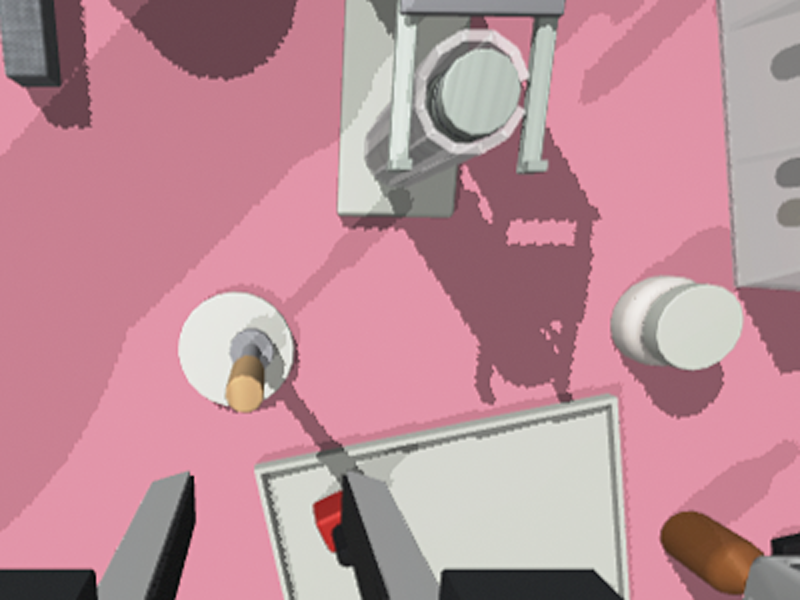

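The fifth tin's top is in the mouth at crop (480,95) and the tube is full. The rod's handle top is at raw (272,196) and its foot at (275,175).

Run:
```python
from h import *
np.set_printoptions(precision=4,suppress=True)
print(ray("wrist",272.2,195.7,.143),ray("wrist",275.4,174.8,.020),ray("wrist",268.4,175,.008))
print("mouth",ray("wrist",150+474/2,91/2,.148),"tin top",ray("wrist",150+482/2,95/2,.160))
```

```text
[0.4666 0.1068 0.143 ] [0.4664 0.1067 0.02  ] [0.4562 0.1071 0.008 ]
mouth [0.5917 0.2053 0.148 ] tin top [0.5902 0.2014 0.16  ]
```

Emit:
move_arm([
  [-0.17,0.5,-0.3,0,0,0,0.5],
  [0,0,-0.8,0,0,0,0.5],
  [0,0,-0.9,0,0,0,0.5],
  [0,0,-0.9,0,0,0,0.5],
  [0,0,-0.9,0,0,0,0.5],
])

```text
time: 38.15
position: [0.4671, 0.1069, 0.142]
tcp_rot: [[0.258, 0.966, -0.001], [0.966, -0.258, -0.001], [-0.001, -0.0, -1.0]]
contact_force: [0.3, 0.3, 0.3]
gripper_width: 0.047
grip_force: 0.0
```

Emit:
move_arm([
  [0,0,-0.8,0,0,0,0.5],
  [0,0,0,0,0,0,0.3],
  [0,0,0,0,0,0,0],
  [0,0,0,0,0,0,0],
])

```text
time: 38.55
position: [0.4681, 0.1064, 0.1207]
tcp_rot: [[0.259, 0.966, 0.001], [0.966, -0.259, 0.0], [0.001, 0.001, -1.0]]
contact_force: [0.4, 0.6, 0.2]
gripper_width: 0.0263
grip_force: 0.0
```

Emit:
move_arm([
  [0,0,0,0,0,0,0],
  [0,0,0,0,0,0,0],
  [0,0,0,0,0,0,0],
])

```text
time: 38.85
position: [0.468, 0.1064, 0.1207]
tcp_rot: [[0.259, 0.966, 0.001], [0.966, -0.259, 0.001], [0.002, 0.001, -1.0]]
contact_force: [-0.7, 0.9, 8.7]
gripper_width: 0.0186
grip_force: 30.0
```

Emit:
move_arm([
  [0,0,0.5,0,0,0,0],
  [0,0,1,0,0,0,0],
  [0,0,1,0,0,0,0],
  [0,0,1,0,0,0,0],
  [0,0,1,0,0,0,0],
])

```text
time: 39.35
position: [0.4673, 0.1057, 0.2564]
tcp_rot: [[0.259, 0.966, 0.0], [0.966, -0.259, 0.0], [0.001, 0.0, -1.0]]
contact_force: [-0.9, 0.9, -1.7]
gripper_width: 0.0183
grip_force: 30.0
```

Emit:
move_arm([
  [0,0,1,0,0,0,0],
  [0.3,0.2,0.8,0,0,0,0],
  [0.8,0.6,0,0,0,0,0],
  [0.8,0.6,0,0,0,0,0],
  [0.8,0.6,0,0,0,0,0],
])

```text
time: 39.85
position: [0.5492, 0.1669, 0.3094]
tcp_rot: [[0.259, 0.966, 0.001], [0.966, -0.259, 0.001], [0.001, 0.0, -1.0]]
contact_force: [0.1, -0.1, -0.7]
gripper_width: 0.0185
grip_force: 30.0
```

Emit:
move_arm([
  [0.8,0.6,0,0,0,0,0],
  [0.6,0.6,0,0,0,0,0],
  [0,0,0,0,0,0,0],
  [0,0,0,0,0,0,0],
  [0,0,0,0,0,0,0],
])

```text
time: 40.35
position: [0.5901, 0.2012, 0.3091]
tcp_rot: [[0.26, 0.966, -0.0], [0.966, -0.26, 0.0], [0.0, -0.0, -1.0]]
contact_force: [0.6, -0.7, -1.8]
gripper_width: 0.0184
grip_force: 30.0
```

Run:
```python
from h import *
s=env.read_state();p=s["position"];print(p,s["contact_force"],s["gripper_width"])
for n in("wrist","scene"):
    im=env.read_camera(n);cv2.imwrite(f"pics/{n}15raw.png",im)
print("rod foot, tin top, mouth, rod top",proj("scene",[[p[0],p[1],p[2]-.1127],[.5915,.2044,.16],[.5915,.2044,.148],[p[0],p[1],p[2]+.022]]))
a=cv2.resize(cv2.imread("pics/wrist15raw.png")[100:320,150:430],None,fx=1.4,fy=2.7)
b=cv2.resize(cv2.imread("pics/scene15raw.png")[60:230,260:380],(400,594),interpolation=cv2.INTER_CUBIC)
cv2.imwrite("pics/m15.png",np.hstack([a[:594],b]))
```

```text
[0.59010269 0.20119579 0.30909625] [ 0.57483248 -0.73446182 -1.75604967] 0.01844551175910449
rod foot, tin top, mouth, rod top [[304.41078643 156.11265769]
 [305.08298119 165.88865054]
 [305.03946252 169.16700079]
 [304.89947615 116.06281236]]
```

View pics/m15.png

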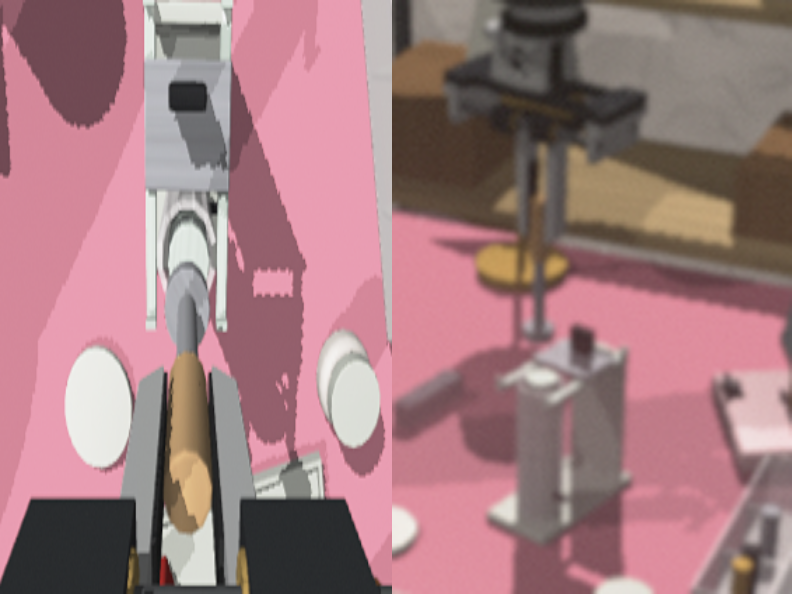

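The rod hangs straight above the tube, with the top tin seated in the mouth. I lower it and push.

Emit:
move_arm([
  [0.05,0.1,-0.4,0,0,0,0],
  [0,0,-0.4,0,0,0,0],
  [0,0,-0.2,0,0,0,0],
  [0,0,-0.2,0,0,0,0],
  [0,0,0,0,0,0,0],
])

```text
time: 40.95
position: [0.5916, 0.2047, 0.2719]
tcp_rot: [[0.259, 0.966, -0.001], [0.966, -0.259, -0.001], [-0.001, -0.001, -1.0]]
contact_force: [0.5, -0.2, -2.3]
gripper_width: 0.0183
grip_force: 30.0
```

Emit:
move_arm([
  [0,0,-0.1,0,0,0,0],
  [0,0,-0.1,0,0,0,0],
  [0,0,-0.1,0,0,0,0],
  [0,0,0,0,0,0,0],
])

```text
time: 41.35
position: [0.592, 0.2049, 0.2638]
tcp_rot: [[0.259, 0.966, 0.0], [0.966, -0.259, 0.0], [0.0, 0.0, -1.0]]
contact_force: [0.1, 0.8, -1.3]
gripper_width: 0.0186
grip_force: 30.0
```

Emit:
move_arm([
  [0,0,-0.1,0,0,0,0],
  [0,0,-0.1,0,0,0,0],
  [0,0,0,0,0,0,0],
])

```text
time: 41.65
position: [0.5919, 0.2049, 0.2575]
tcp_rot: [[0.259, 0.966, -0.0], [0.966, -0.259, -0.0], [-0.0, -0.0, -1.0]]
contact_force: [-0.6, -0.9, -1.1]
gripper_width: 0.0186
grip_force: 30.0
```

Run:
```python
from h import *
s=env.read_state();print(s["position"],s["contact_force"],s["torque"],s["gripper_width"])
```

```text
[0.5918745  0.20492307 0.25749223] [-0.55818609 -0.85560311 -1.10106347] [-0.03970527 -0.05132103 -0.04287569] 0.01864317322926061
```

Emit:
move_arm([
  [0,0,-0.08,0,0,0,0],
  [0,0,-0.08,0,0,0,0],
  [0,0,0,0,0,0,0],
])

```text
time: 41.95
position: [0.5918, 0.2049, 0.2527]
tcp_rot: [[0.259, 0.966, -0.0], [0.966, -0.259, -0.0], [-0.0, -0.0, -1.0]]
contact_force: [1.1, -0.2, -0.3]
gripper_width: 0.0187
grip_force: 30.0
```

Emit:
move_arm([
  [0,0,-0.08,0,0,0,0],
  [0,0,-0.08,0,0,0,0],
  [0,0,0,0,0,0,0],
])

```text
time: 42.25
position: [0.5933, 0.2052, 0.2503]
tcp_rot: [[0.259, 0.966, 0.003], [0.966, -0.259, 0.002], [0.003, 0.002, -1.0]]
contact_force: [-1.6, -0.2, 26.7]
gripper_width: 0.0186
grip_force: 30.1
```

Emit:
move_arm([
  [0,0,-0.03,0,0,0,0],
  [0,0,0,0,0,0,0],
  [0,0,0,0,0,0,0],
  [0,0,0,0,0,0,0],
])

```text
time: 42.65
position: [0.5937, 0.2054, 0.2501]
tcp_rot: [[0.259, 0.966, 0.004], [0.966, -0.259, 0.003], [0.004, 0.003, -1.0]]
contact_force: [-3.0, -0.2, 32.3]
gripper_width: 0.0187
grip_force: 30.1
```

Run:
```python
from h import *
np.set_printoptions(precision=3,suppress=True,linewidth=200)
s=env.read_state();print(s["position"],s["contact_force"])
im=env.read_camera("scene");cv2.imwrite("pics/scene16raw.png",im)
b=cv2.imread("pics/scene15raw.png"); a0=cv2.imread("pics/scene0.png")
# pointer: +x side of tube at r~30mm, along z
x=np.array([.9636,-.267,0])
for r in(.026,.030,.034):
  pts=proj("scene",[np.array([.5915,.2044,z])+r*x for z in np.arange(.146,.0,-.006)])
  for n,i in(("start",a0),("full",b),("now",im)):
    g=cv2.cvtColor(i,cv2.COLOR_BGR2GRAY).astype(np.float32); print(r,n,cv2.remap(g,pts[:,0:1].astype(np.float32),pts[:,1:2].astype(np.float32),cv2.INTER_LINEAR).ravel().astype(int))
d=proj("scene",[[.5915,.2044,0],[.5915,.2044,.148],[.62,.196,.03],[.62,.196,.05]]);print(d)
```

```text
[0.594 0.205 0.25 ] [-3.018 -0.173 32.322]
0.026 start [116 101 109 121 126 129 130 129 130 130 132 149 171 178 178 177 173 165 126 108 144 158 159 158 128]
0.026 full [177 125 112 119 124 126 128 126 125 126 126 136 151 158 169 172 170 168 140 104 131 155 156 154 126]
0.026 now [177 124 113 120 124 127 126 126 126 125 126 136 154 167 173 173 170 168 161 159 158 137 100 104 106]
0.03 start [105 105 119 131 135 136 136 135 133 135 143 170 191 193 193 193 194 178 138 138 170 178 181 164 118]
0.03 full [146 112 118 127 130 130 132 130 129 130 134 151 165 174 186 189 189 180 148 125 156 173 176 160 115]
0.03 now [145 115 121 130 132 133 133 130 130 132 134 151 169 184 188 189 190 184 174 175 173 146 114 115 102]
0.034 start [104 113 123 127 130 132 129 129 130 131 140 163 170 172 172 174 173 158 130 138 156 162 163 138 101]
0.034 full [118 114 120 122 125 125 122 121 120 122 125 140 145 156 167 170 171 160 130 122 148 159 160 135  99]
0.034 now [119 118 124 127 129 130 127 123 123 120 127 141 152 164 170 171 171 163 155 156 153 133 121 111  94]
[[304.533 207.329]
 [305.039 169.167]
 [311.505 203.057]
 [311.622 197.996]]
```

The pointer moved down about 21 mm between pictures, and the push now stops hard at 32 N with the foot 10 mm below the mouth, so the floor is home. Next the rod goes back to its coaster.

Emit:
move_arm([
  [0,0,0.3,0,0,0,0],
  [0,0,0.7,0,0,0,0],
  [0,0,1,0,0,0,0],
  [-0.3,-0.2,0.2,0,0,0,0],
  [-0.8,-0.6,0,0,0,0,0],
])

```text
time: 43.2
position: [0.5593, 0.1818, 0.3133]
tcp_rot: [[0.258, 0.966, 0.001], [0.966, -0.258, -0.001], [-0.0, 0.001, -1.0]]
contact_force: [-2.5, -0.4, -2.3]
gripper_width: 0.0181
grip_force: 30.0
```

Emit:
move_arm([
  [-0.8,-0.6,0,0,0,0,0],
  [-0.8,-0.6,0,0,0,0,0],
  [-0.8,-0.6,-0.2,0,0,0,0],
  [-0.8,-0.6,-0.8,0,0,0,0],
  [0,0,-1,0,0,0,0],
])

```text
time: 43.7
position: [0.4602, 0.107, 0.2528]
tcp_rot: [[0.26, 0.966, -0.001], [0.966, -0.26, 0.004], [0.004, -0.002, -1.0]]
contact_force: [1.6, 1.1, -2.5]
gripper_width: 0.0185
grip_force: 30.0
```

Emit:
move_arm([
  [0,0,-1,0,0,0,0],
  [0,0,-1,0,0,0,0],
  [0,0,-0.7,0,0,0,0],
  [0,0,0,0,0,0,0],
  [0,0,0,0,0,0,0],
])

```text
time: 44.2
position: [0.4625, 0.1085, 0.1724]
tcp_rot: [[0.259, 0.966, -0.001], [0.966, -0.259, -0.001], [-0.001, -0.001, -1.0]]
contact_force: [-0.3, 0.2, -1.8]
gripper_width: 0.0188
grip_force: 30.0
```

Emit:
move_arm([
  [-0.05,0,-0.7,0,0,0,0],
  [0,0,-0.5,0,0,0,0],
  [0,0,-0.3,0,0,0,0],
  [0,0,-0.1,0,0,0,0],
  [0,0,0,0,0,0,0],
])

```text
time: 44.7
position: [0.4617, 0.109, 0.1248]
tcp_rot: [[0.259, 0.966, 0.0], [0.966, -0.259, 0.0], [0.0, 0.0, -1.0]]
contact_force: [0.9, -0.9, -1.9]
gripper_width: 0.0186
grip_force: 30.0
```

Emit:
move_arm([
  [0,0,-0.05,0,0,0,0],
  [0,0,0,0,0,0,0],
  [0,0,0,0,0,0,0],
])

```text
time: 45.0
position: [0.4616, 0.109, 0.1232]
tcp_rot: [[0.259, 0.966, 0.0], [0.966, -0.259, 0.0], [0.0, 0.0, -1.0]]
contact_force: [0.4, 0.1, -2.4]
gripper_width: 0.0184
grip_force: 30.0
```

Emit:
move_arm([
  [0,0,-0.07,0,0,0,0],
  [0,0,0,0,0,0,0],
  [0,0,0,0,0,0,0],
])

```text
time: 45.3
position: [0.4614, 0.1089, 0.1207]
tcp_rot: [[0.259, 0.966, -0.0], [0.966, -0.259, -0.0], [-0.0, -0.0, -1.0]]
contact_force: [-0.8, -0.1, -1.6]
gripper_width: 0.0183
grip_force: 30.0
```

Emit:
move_arm([
  [0,0,-0.04,0,0,0,0],
  [0,0,0,0,0,0,0],
  [0,0,0,0,0,0,0],
])

```text
time: 45.6
position: [0.4621, 0.1091, 0.1205]
tcp_rot: [[0.259, 0.966, 0.001], [0.966, -0.259, 0.001], [0.001, 0.0, -1.0]]
contact_force: [-5.3, -2.1, 25.0]
gripper_width: 0.0183
grip_force: 30.0
```

Emit:
move_arm([
  [0,0,0.03,0,0,0,0],
  [0,0,0,0,0,0,0],
  [0,0,0,0,0,0,0.25],
  [0,0,0,0,0,0,0.35],
  [0,0,0,0,0,0,0.45],
])

```text
time: 46.1
position: [0.4615, 0.1089, 0.1204]
tcp_rot: [[0.259, 0.966, -0.0], [0.966, -0.259, -0.0], [-0.0, -0.0, -1.0]]
contact_force: [-0.4, -0.3, 0.3]
gripper_width: 0.0358
grip_force: 0.0
```

Emit:
move_arm([
  [0,0,0,0,0,0,0.5],
  [0,0,0.4,0,0,0,0.5],
  [0,0,0.8,0,0,0,0.5],
  [0,0,1,0,0,0,0.5],
  [0,0,1,0,0,0,0.5],
])

```text
time: 46.6
position: [0.4614, 0.1083, 0.2181]
tcp_rot: [[0.26, 0.966, -0.0], [0.966, -0.26, -0.001], [-0.001, 0.0, -1.0]]
contact_force: [0.2, -0.3, -0.2]
gripper_width: 0.047
grip_force: 0.0
```

Emit:
move_arm([
  [0,-0.5,1,0,0,0,0.5],
  [0,0,0.5,0,0,0,0.5],
  [0,0,0,0,0,0,0.5],
  [0,0,0,0,0,0,0.5],
])

```text
time: 47.0
position: [0.4614, 0.0941, 0.2616]
tcp_rot: [[0.259, 0.966, 0.0], [0.966, -0.259, 0.001], [0.001, 0.0, -1.0]]
contact_force: [-0.4, -0.0, -0.1]
gripper_width: 0.0469
grip_force: 0.0
```

Run:
```python
from h import *
np.set_printoptions(precision=4,suppress=True)
s=env.read_state();p=s["position"];print(p,s["contact_force"])
im=env.read_camera("wrist");cv2.imwrite("pics/w17raw.png",im)
# wooden handle pixels: orange-ish; expected handle top/foot pixels for an upright rod at .462,.109
print("exp top, handle bottom, foot",proj("wrist",[[.462,.109,.143],[.462,.109,.085],[.462,.109,.02]]))
h=cv2.cvtColor(im,cv2.COLOR_BGR2HSV);m=cv2.inRange(h,(8,70,60),(25,220,255));m[300:]=0
n,l,st,ce=cv2.connectedComponentsWithStats(m)
for i in np.argsort(-st[1:,4])[:3]+1: print(st[i],ce[i])
```

```text
[0.4614 0.0941 0.2616] [-0.4224 -0.0207 -0.0901]
exp top, handle bottom, foot [[280.0992 193.3204]
 [280.7098 182.0203]
 [281.1943 173.0547]]
[ 488  255   52   40 1118] [510.314  272.3122]
[270 177  19  28 415] [279.6289 190.4602]
```

The rod stands upright: its handle blob at (280,190) matches the expected pixels. Now I go behind the tab with shut fingers to push the gate closed.

Emit:
move_arm([
  [0.65,0.85,0,0,0,0,0],
  [0.65,0.85,0,0,0,0,0],
  [0.65,0.85,0,0,0,0,0],
  [0.65,0.85,0,0,0,0,0],
  [0.65,0.85,0,0,0,0,0],
])

```text
time: 47.55
position: [0.5593, 0.2224, 0.2598]
tcp_rot: [[0.259, 0.966, -0.002], [0.966, -0.259, -0.002], [-0.002, -0.001, -1.0]]
contact_force: [0.1, 0.3, 0.8]
gripper_width: 0.0102
grip_force: 0.0
```

Emit:
move_arm([
  [0.65,0.85,0,0,0,0,0],
  [0.65,0.85,0,0,0,0,0],
  [0.65,0.85,0,0,0,0,0],
  [0,0,0,0,0,0,0],
  [0,0,0,0,0,0,0],
])

```text
time: 48.05
position: [0.6172, 0.2976, 0.2595]
tcp_rot: [[0.259, 0.966, -0.002], [0.966, -0.259, -0.003], [-0.003, -0.001, -1.0]]
contact_force: [-0.1, -0.8, -0.2]
gripper_width: 0.0006
grip_force: 0.0
```

Emit:
move_arm([
  [0,0,-0.8,0,0,0,0],
  [0,0,-0.8,0,0,0,0],
  [0,0,-0.8,0,0,0,0],
  [0,0,0,0,0,0,0],
  [0,0,0,0,0,0,0],
])

```text
time: 48.55
position: [0.6173, 0.2971, 0.1898]
tcp_rot: [[0.26, 0.966, -0.001], [0.966, -0.26, -0.001], [-0.001, -0.0, -1.0]]
contact_force: [0.6, 0.7, 0.2]
gripper_width: 0.0006
grip_force: 0.0
```

Emit:
move_arm([
  [0,0,-0.5,0,0,0,0],
  [0,0,0,0,0,0,0],
  [-0.13,-0.48,0,0,0,0,0],
  [-0.13,-0.48,0,0,0,0,0],
  [-0.13,-0.48,0,0,0,0,0],
])

```text
time: 49.05
position: [0.6053, 0.2532, 0.1749]
tcp_rot: [[0.26, 0.966, 0.0], [0.966, -0.26, 0.001], [0.001, -0.0, -1.0]]
contact_force: [-0.1, 1.8, -1.4]
gripper_width: 0.0002
grip_force: 1.2
```

Emit:
move_arm([
  [-0.09,-0.32,0,0,0,0,0],
  [-0.09,-0.32,0,0,0,0,0],
  [0,0,0,0,0,0,0],
])

```text
time: 49.35
position: [0.6004, 0.2337, 0.175]
tcp_rot: [[0.261, 0.965, 0.0], [0.965, -0.261, 0.0], [0.0, 0.0, -1.0]]
contact_force: [0.4, -0.4, -0.1]
gripper_width: 0.0002
grip_force: 0.0
```

Emit:
move_arm([
  [-0.04,-0.13,0,0,0,0,0],
  [0,0,0,0,0,0,0],
  [0,0,0,0,0,0,0],
])

```text
time: 49.65
position: [0.5992, 0.2318, 0.1744]
tcp_rot: [[0.259, 0.966, -0.0], [0.966, -0.259, -0.0], [-0.0, -0.0, -1.0]]
contact_force: [-0.4, -0.3, 0.2]
gripper_width: 0.0003
grip_force: 0.0
```

Emit:
move_arm([
  [-0.03,-0.1,0,0,0,0,0],
  [0,0,0,0,0,0,0],
  [0,0,0,0,0,0,0],
])

```text
time: 49.95
position: [0.5984, 0.2294, 0.1744]
tcp_rot: [[0.258, 0.966, 0.0], [0.966, -0.258, 0.001], [0.001, 0.0, -1.0]]
contact_force: [2.0, 5.8, -0.2]
gripper_width: 0.0003
grip_force: 2.7
```

Emit:
move_arm([
  [-0.02,-0.06,0,0,0,0,0],
  [0,0,0,0,0,0,0],
  [0,0,0,0,0,0,0],
])

```text
time: 50.25
position: [0.5983, 0.2292, 0.1746]
tcp_rot: [[0.257, 0.966, 0.002], [0.966, -0.257, 0.002], [0.003, 0.001, -1.0]]
contact_force: [6.4, 12.3, -5.7]
gripper_width: 0.0003
grip_force: 6.6
```

Emit:
move_arm([
  [0.05,0.2,0,0,0,0,0],
  [0,0.1,0,0,0,0,0],
  [0,0,0.6,0,0,0,0],
  [0,0,1,0,0,0,0],
  [0,0,1,0,0,0,0],
])

```text
time: 50.75
position: [0.5988, 0.2352, 0.253]
tcp_rot: [[0.26, 0.966, -0.001], [0.966, -0.26, -0.001], [-0.002, -0.001, -1.0]]
contact_force: [0.5, 1.3, -1.3]
gripper_width: 0.0005
grip_force: 0.0
```

Emit:
move_arm([
  [0,0,1,0,0,0,0],
  [0,0,0.5,0,0,0,0],
  [0,-0.6,0,0,0,0,0],
  [0,0,0,0,0,0,0],
  [0,0,0,0,0,0,0],
])

```text
time: 51.25
position: [0.5988, 0.217, 0.2964]
tcp_rot: [[0.26, 0.966, -0.001], [0.966, -0.26, -0.001], [-0.001, -0.001, -1.0]]
contact_force: [0.2, 0.7, -0.4]
gripper_width: 0.0003
grip_force: 0.0
```

Run:
```python
from h import *
np.set_printoptions(precision=4,suppress=True)
s=env.read_state();p=s["position"];print(p,s["contact_force"],s["time"])
im=env.read_camera("wrist");c=env.get_calibration("wrist");cv2.imwrite("pics/w18raw.png",im)
e=proj("wrist",[.5917+.0032,.2045+.0116,.1785],c)[0];print("tab expected",e,"rod",proj("wrist",[[.462,.109,.143],[.462,.109,.085]],c))
m=cv2.inRange(im,(0,0,0),(50,50,50));m[310:]=0
n,l,st,ce=cv2.connectedComponentsWithStats(m)
for i in range(1,n):
    if st[i,4]>60: print("dark",st[i],ce[i],ray("wrist",*ce[i],.1785,c))
h=cv2.cvtColor(im,cv2.COLOR_BGR2HSV);m=cv2.inRange(h,(8,70,60),(25,220,255));m[300:]=0
n,l,st,ce=cv2.connectedComponentsWithStats(m)
for i in np.argsort(-st[1:,4])[:4]+1: print("wood",st[i],ce[i])
```

```text
[0.5988 0.217  0.2964] [ 0.2227  0.7158 -0.4251] 51.25
tab expected [279.9961 210.6055] rod [[197.2804 312.2138]
 [208.8698 287.048 ]]
dark [480  82  41  18 527] [499.8634  90.5769] [0.8086 0.2717 0.1785]
dark [123  96  16  67 399] [130.8521 126.8346] [0.4858 0.3266 0.1785]
dark [445 197  35  17 330] [464.4697 204.3879] [0.7681 0.1762 0.1785]
dark [267 200  26  14 345] [279.1768 206.5536] [0.5952 0.2202 0.1785]
dark [280 238   3  72 112] [281.6339 279.5089] [0.5771 0.144  0.1785]
dark [285 243   3  67  90] [286.2111 279.9   ] [0.5815 0.1424 0.1785]
dark [ 192  285   86   25 1991] [237.3521 297.3114] [0.5266 0.1359 0.1785]
dark [ 291  285   86   25 1990] [330.5834 297.306 ] [0.6215 0.1106 0.1785]
wood [485 145  40  18 505] [504.8812 152.998 ]
wood [446 206  36  26 443] [463.4492 219.2438]
wood [205 283   7   2  11] [208.1818 283.6364]
```

The tab is at the shut place to within the camera's bias. I'll check the plate's edges to be sure.

Run:
```python
from h import *
im=env.read_camera("wrist");c=env.get_calibration("wrist")
X=np.array([.9636,-.267,0]);Y=np.array([.267,.9636,0]);M=np.array([.5917,.2045,.1525])
for xo in(-.018,-.006,.006,.018):
  ys=np.arange(-.034,.112,.002);p=proj("wrist",[M+xo*X+y*Y for y in ys],c).astype(np.float32)
  v=cv2.remap(im,p[:,:1],p[:,1:],cv2.INTER_LINEAR).reshape(-1,3).astype(int)
  print(xo,[(int(round(y*1000)),int(a[1]),int(a[2]-a[1])) for y,a in zip(ys,v) if y<-.018 or .005<y<.04 or y>.09])
```

```text
-0.018 [(-34, 165, 5), (-32, 158, 23), (-30, 157, 45), (-28, 156, 76), (-26, 156, 77), (-24, 156, 52), (-22, 177, -1), (-20, 179, 0), (6, 180, 0), (8, 180, 0), (10, 183, -1), (12, 181, -1), (14, 178, -2), (16, 179, -1), (18, 180, 0), (20, 180, 0), (22, 176, -2), (24, 181, -1), (26, 181, -2), (28, 223, -2), (30, 223, -2), (32, 224, -3), (34, 224, -3), (36, 224, -3), (38, 224, -3), (90, 98, -2), (92, 214, -2), (94, 222, -2), (96, 225, -2), (98, 227, -2), (100, 199, -3), (102, 201, -3), (104, 195, 15), (106, 134, 76), (108, 134, 77), (110, 135, 76), (112, 135, 75)]
-0.006 [(-34, 155, -1), (-32, 155, -2), (-30, 156, -2), (-28, 156, -3), (-26, 155, 5), (-24, 164, 21), (-22, 177, -1), (-20, 179, -1), (6, 39, 0), (8, 41, 0), (10, 39, 0), (12, 28, 0), (14, 29, 0), (16, 40, 0), (18, 147, -1), (20, 155, -1), (22, 151, -1), (24, 156, -1), (26, 151, -1), (28, 132, 1), (30, 144, 2), (32, 143, 1), (34, 147, 2), (36, 158, 2), (38, 171, 3), (90, 129, -2), (92, 215, -3), (94, 224, -3), (96, 225, -2), (98, 228, -2), (100, 198, -2), (102, 200, -2), (104, 199, 12), (106, 134, 75), (108, 134, 77), (110, 
[... 434 characters left out ...]
225, -2), (98, 221, -2), (100, 198, -2), (102, 200, -3), (104, 202, 11), (106, 132, 79), (108, 135, 76), (110, 135, 76), (112, 135, 76)]
0.018 [(-34, 155, -2), (-32, 154, -2), (-30, 155, -2), (-28, 155, -5), (-26, 156, 57), (-24, 162, 36), (-22, 177, -3), (-20, 177, -1), (6, 109, 0), (8, 135, -2), (10, 178, -1), (12, 180, 0), (14, 176, 0), (16, 162, 0), (18, 152, -1), (20, 154, 0), (22, 151, -1), (24, 154, 0), (26, 137, -1), (28, 37, -1), (30, 23, 0), (32, 94, -2), (34, 197, -3), (36, 198, -4), (38, 199, -4), (90, 134, -2), (92, 217, -3), (94, 224, -2), (96, 226, -2), (98, 217, -2), (100, 197, -2), (102, 198, -2), (104, 202, 7), (106, 132, 79), (108, 134, 77), (110, 134, 76), (112, 134, 77)]
```

The plate spans −23 to +27 mm in a frame that itself reads about +1 mm, so I push once more, firmly, to be certain of the stop.

Emit:
move_arm([
  [0.12,0.9,0,0,0,0,0],
  [0,0,-1,0,0,0,0],
  [0,0,-1,0,0,0,0],
  [0,0,-1,0,0,0,0],
  [0,0,-1,0,0,0,0],
])

```text
time: 51.85
position: [0.6023, 0.2452, 0.1755]
tcp_rot: [[0.258, 0.966, -0.001], [0.966, -0.258, -0.001], [-0.001, -0.001, -1.0]]
contact_force: [0.3, 0.6, 0.2]
gripper_width: 0.0002
grip_force: 0.0
```

Emit:
move_arm([
  [0,0,0,0,0,0,0],
  [-0.09,-0.32,0,0,0,0,0],
  [-0.03,-0.12,0,0,0,0,0],
  [0,0,0,0,0,0,0],
  [0,0,0,0,0,0,0],
])

```text
time: 52.35
position: [0.5996, 0.2318, 0.1786]
tcp_rot: [[0.259, 0.966, 0.001], [0.966, -0.259, 0.001], [0.002, 0.001, -1.0]]
contact_force: [-0.2, 0.6, -0.2]
gripper_width: 0.0004
grip_force: 0.0
```

Emit:
move_arm([
  [-0.03,-0.1,-0.1,0,0,0,0],
  [-0.03,-0.1,0,0,0,0,0],
  [0,0,0,0,0,0,0],
  [0,0,0,0,0,0,0],
])

```text
time: 52.75
position: [0.5985, 0.229, 0.1751]
tcp_rot: [[0.257, 0.966, 0.003], [0.966, -0.257, 0.004], [0.005, 0.002, -1.0]]
contact_force: [8.1, 14.3, -2.5]
gripper_width: 0.0003
grip_force: 8.0
```

Emit:
move_arm([
  [-0.02,-0.07,0,0,0,0,0],
  [0,0,0,0,0,0,0],
  [0,0,0,0,0,0,0],
])

```text
time: 53.05
position: [0.5984, 0.2288, 0.1752]
tcp_rot: [[0.255, 0.967, 0.005], [0.967, -0.256, 0.006], [0.007, 0.003, -1.0]]
contact_force: [12.1, 23.5, -6.7]
gripper_width: 0.0005
grip_force: 12.5
```

It holds solid at 26 N in the same place, so the gate is at its shut stop. I retreat and hand in.

Emit:
move_arm([
  [0.07,0.3,0,0,0,0,0],
  [0.03,0.1,0,0,0,0,0],
  [0,0,0.6,0,0,0,0],
  [0,0,1,0,0,0,0],
  [0,0,1,0,0,0,0],
])

```text
time: 53.55
position: [0.5994, 0.2347, 0.253]
tcp_rot: [[0.26, 0.966, -0.001], [0.966, -0.26, -0.001], [-0.001, -0.001, -1.0]]
contact_force: [0.0, -0.4, 0.5]
gripper_width: 0.0004
grip_force: 0.0
```

Emit:
move_arm([
  [0,0,1,0,0,0,0],
  [0,0,0.5,0,0,0,0],
  [0,0,0,0,0,0,0],
  [0,0,0,0,0,0,0],
])

```text
time: 53.95
position: [0.5994, 0.2354, 0.2965]
tcp_rot: [[0.259, 0.966, -0.001], [0.966, -0.259, -0.0], [-0.0, -0.001, -1.0]]
contact_force: [0.4, -0.7, 0.2]
gripper_width: 0.0003
grip_force: 0.0
```

Run:
```python
from h import *
s=env.read_state();print(s["position"],s["contact_force"],s["time"]);print(env.sign_off())
```

```text
[0.59941281 0.2354091  0.29652403] [ 0.35108317 -0.7100157   0.19855854] 53.95
the job is handed in; nothing more can be done
None
```

The job is handed in at about 54 s with no verdict returned: all five tins are in the tube, the floor was pushed to its stop with the rod, the rod is upright on its coaster, and the gate is shut against its stop.

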